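# Slide the conduit coupling off the bent stock rod

## Robot

A 6-joint arm with a two-finger parallel gripper is mounted at the origin on the work surface. World frame = base frame: x ahead of the robot, y to its left, z up, the work surface at z = 0. Lengths are in m, angles in rad, forces in N, time in s.
With the tool pointing down it reaches from about 0.375 to 0.975 m from the base axis. Payload 3.8 kg.
Tool frame: the origin (TCP) lies on the centre line of the jaws, within the pads' length; the fingertips stand 8 mm ahead of it and the grasp point (between the pads) lies 11 mm behind it; z points along the fingers, y is the direction in which the jaws open and shut (so a half turn about z gives the same grasp; the last joint's range is limited). The gripper opens to 85 mm and grips with 20 to 120 N. Pads are 22 mm wide; open, the fingers measure 114 mm over their backs; the gripper's body (76 mm by 85 mm) begins 54 mm behind the grasp point. The pads swing forward as they close: fully open they stand 13 mm farther back than shut.
Start: joints at [1.149, 0.264, 1.604, -0, 1.274, -0.037], TCP at [0.253, 0.626, 0.239] pointing down, gripper open.
Joint ranges: [-2.63, 2.63], [-0.94, 2.18], [0.31, 2.57], [-1.31, 4.45], [0, 2.66], [-2.55, 2.55]. Speed limits (rad/s): [2.57, 2.57, 3.14, 3.14, 3.14, 3.14].

## Interface

Orientations are given as a rotation vector (axis times angle).
In Python, from workcell import bot gives the robot as it stands.
- The arm moves only by the tool arm_command, never from a script. Its arguments are lists of equal length, an entry for each row: "slide": the shift along the tool's x, y, z in m, a list of three; "angular": the turn, a rotation vector about the tool's x, y, z in degrees, a list of three; "hand": the finger opening in m, from 0 to 0.0854. A call has exactly 8 rows; each row shifts and turns the pose as measured when the row begins, along the tool's axes as they then stand; what a row does not reach is not made up. A row lasts 1/10 s, in which the tool goes at most 50 mm and 8.59 degrees, less where a joint would pass 70% of its speed; a pose out of reach is approached as far as the arm can. A call is refused whole if a number of a shift passes 0.05 or a number of a turn 8.59, either way. A call with a gripper value outside its range is refused whole. The fingers move at their own pace and stop on an object; "squeeze" is the grip in N (left out, the last holds). Time passes only in rows, so rows that do not move let the fingers close, or fill a call up. It gives the time, the measured TCP pose, the force and the opening at its end, in the units of the state.
- bot.read_state(): the state, without advancing time (a new reading comes with each control period).
- bot.read_camera(name): name is "scene" or "top"; returns the picture (400x640x3 uint8, red, green, blue); there is no depth.
- bot.get_calibration(name): a dict with "fx", "fy", "cx", "cy" (pixels), "R" (3x3) and "t" (3): a world point X has camera coordinates R X + t. Camera axes: x right, y down, z forward; pixel columns grow to the right and rows downward; lengths in m; the calibration is good to about 2 mm. A picture is of the moment at which its call begins. get_calibration takes no time and is no camera call.
- bot.finish_job(): hands the job in, once; it reports no verdict.
The state is a dict: "time": time; "q": joint angles; "joint_vel": joint speeds; "joint_torque": joint torques, N m; "tool_pos": TCP position; "tcp_rot": TCP orientation; "wrist_force": force on the tool from outside, world axes, zero at the start; "torque": the same for the moment, N m; "width": opening from 0.0 (shut) to 1.0 (fully open).
Only numpy, scipy, OpenCV 4.12 (cv2) and the standard library are available. Lean on these libraries where they do the work, as an engineer would, in place of code of your own. Each camera call takes 0.05 s, during which the arm holds its last target.

## Task

Slide the metal conduit coupling off the open end of the bent stock rod, holding it in the gripper and easing it along lightly so that it follows the bend and never presses hard on the rod. Then set it down, without dropping it, in the empty parts bin, let go, and leave the other things where they are.

Things in the scene. Friction and masses are not known exactly. Their poses are not given: they have to be found in the camera images.
- coupling: Short metal conduit coupling: a plain sleeve 28 mm long, 44 mm outside diameter, 33.6 mm bore, about 0.15 kg. Origin at its centre; its y axis is the axis of its bore. It starts hanging on the straight root part of the rod, with 2.8 mm of play all round, its axis 2.8 mm below the rod's. Kept parallel to the stand's y it still passes the bend if its centre follows the rod.
- stand: Fixed steel stand: post 50 mm wide (x), 157 mm high, and a cantilevered round rod, 28 mm thick. Origin on the bench under the point where the rod leaves the post; z up. The rod starts at z = 130 mm and runs along -y: 70 mm straight, then, after a bend (point rod_bend), 170 mm to its open end. The foot plate, 130 by 150 mm, reaches 40 mm towards -y.
- rod_bend (a point): Point on the rod's axis, 70 mm from the post, where it is bent; axes as the stand's. From here the last 170 mm are straight but point off -y by up to 0.15 rad to either side and 0.1 rad up or down, not measured: feel or look. The bend holds stiffly. Past it the coupling must not press on the rod with more than about 12 N, nor with 30 N before it.
- bin_empty: The empty black open parts bin, loose, 0.6 kg: 170 mm (x) by 140 mm (y) outside, walls and floor 4 mm thick, walls 60 mm high, the front wall (-x) 40 mm. Origin at the centre of its underside, z up.
- bin_full: A bin of the same shape and size, filled with locknuts. Leave it alone. Origin at the centre of its underside.
- carton: White paper carton, 70 by 100 by 60 mm high, a bystander. Origin at the centre of its underside.
- screwdriver: Screwdriver lying on the bench, a bystander.
Mind the look-alikes: they are no part of the job. Of the things that look like the coupling, the smaller one is meant. What is shaped like the bin_empty but turquoise is not meant.

How it is judged:
By the outcome, as a careful person would: the job done as asked, in the order asked, and still so for the second after the job is handed in, with the robot touching nothing.
It also fails if it takes over 70 s, if anything falls off the work surface, if the arm or the gripper's body presses on something with over 40 N, if the wrist force passes 120 N, or if a joint passes its speed limit or range.

## Working session

There is one attempt and no reset: what is moved stays moved. The work goes in short steps, Python scripts to look and compute and a tool call to move; the robot and the scene stay as the last step left them, time stands still between calls to the robot, and variables do not carry over. Pictures are saved under pics/ and viewed, and the job is handed in when it is done.

Besides the shell and the picture viewer there is one more tool, called after "Request:" by a JSON object that holds its "name" and its "arguments". arm_command: Moves the arm, as the interface text tells. Its arguments: {"type":"object","properties":{"slide":{"type":"array","items":{"type":"array","items":{"type":"number"}}},"angular":{"type":"array","items":{"type":"array","items":{"type":"number"}}},"hand":{"type":"array","items":{"type":"number"}},"squeeze":{"type":"number"}},"required":["slide","angular","hand"]}

```bash
ls; mkdir -p pics; python3 - <<'E'
from workcell import bot
import cv2,numpy as np
print(bot.read_state())
for n in ("scene","top"):
    im=bot.read_camera(n); cv2.imwrite(f"pics/{n}0.png",im[:,:,::-1]); c=bot.get_calibration(n); print(n,c, -np.array(c["R"]).T@np.array(c["t"]))
E
```

```text
pics
{'time': 0.0, 'q': array([ 1.14910419e+00,  2.64741118e-01,  1.60537968e+00,  1.17090791e-05,
        1.27372760e+00, -3.69053844e-02]), 'joint_vel': array([ 0.00103129,  0.00068373, -0.00079856, -0.00036972,  0.00166444,
       -0.00021921]), 'joint_torque': array([-5.43666611e-04, -5.15119743e+01, -3.67313004e+01,  7.89721116e-05,
        1.32497092e-02, -1.71491740e-05]), 'tool_pos': array([0.25307362, 0.62498042, 0.23796707]), 'tcp_rot': array([-0.60060454, -3.08311158,  0.003446  ]), 'wrist_force': array([-0.66116787,  0.1471635 , -0.66295441]), 'torque': array([ 0.02064534,  0.00378536, -0.00997763]), 'width': 0.995622266897907}
scene {'fx': 433.693146503264, 'fy': 433.693146503264, 'cx': 319.70543739056745, 'cy': 205.04303549320866, 'R': array([[-0.61389175,  0.78935848, -0.00707922],
       [ 0.68874879,  0.53122178, -0.49338476],
       [-0.38569681, -0.30776064, -0.86978237]]), 't': array([ 0.47702937, -0.3483952 ,  1.3755009 ])} [1.06332747 0.23185297 1.02787054]
top {'fx': 438.3994446958175, 'fy': 438.3994446958175, 'cx': 325.3358981058367, 'cy': 200.76091635713993, 'R': array([[-0.01006203, -0.99978999,  0.01785311],
       [-0.99713183,  0.00869273, -0.07518345],
       [ 0.07501247, -0.01855841, -0.99700989]]), 't': array([-0.10686299,  0.62011298,  1.22250144])} [ 0.52555628 -0.08954335  1.26737609]
```

View pics/scene0.png

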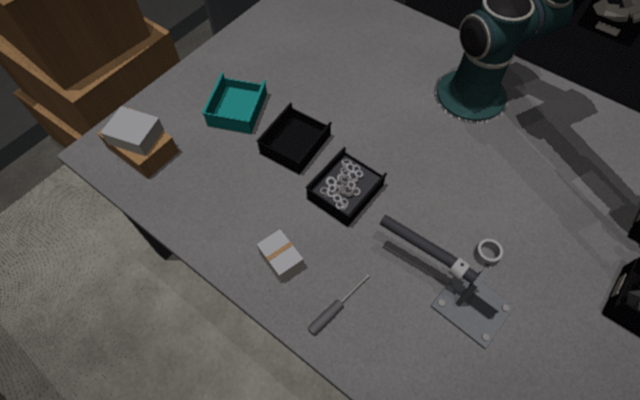

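View pics/top0.png

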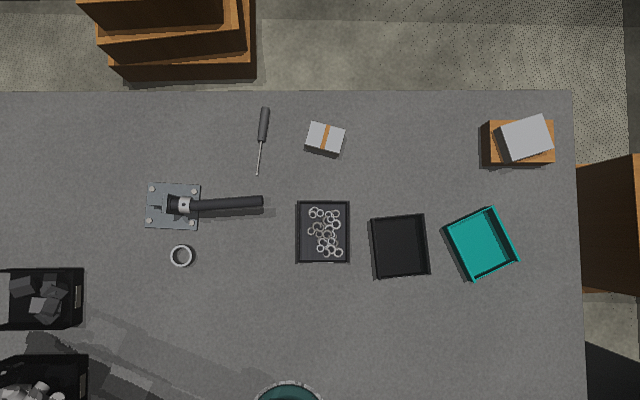

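The top view shows two rings: one on the rod at (182,205) and one lying on the bench at (181,256). There are three bins in the row: full (323,232), empty black (400,246) and turquoise (480,243). I'll enlarge to confirm which ones are meant.

```bash
python3 - <<'E'
import cv2,numpy as np
t=cv2.imread("pics/top0.png"); s=cv2.imread("pics/scene0.png")
a=cv2.resize(t[170:275,135:275],(800,600),interpolation=cv2.INTER_CUBIC); cv2.imwrite("pics/topc.png",a)
b=cv2.resize(s[200:350,370:530],(640,600),interpolation=cv2.INTER_CUBIC); cv2.imwrite("pics/scenec.png",b)
c=cv2.resize(t[190:300,350:530],(800,489),interpolation=cv2.INTER_CUBIC);cv2.imwrite("pics/binc.png",c)
c=cv2.resize(t[250:400,0:200],(800,600),interpolation=cv2.INTER_CUBIC);cv2.imwrite("pics/leftc.png",c)
E
```

```text
(no output)
```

View pics/topc.png

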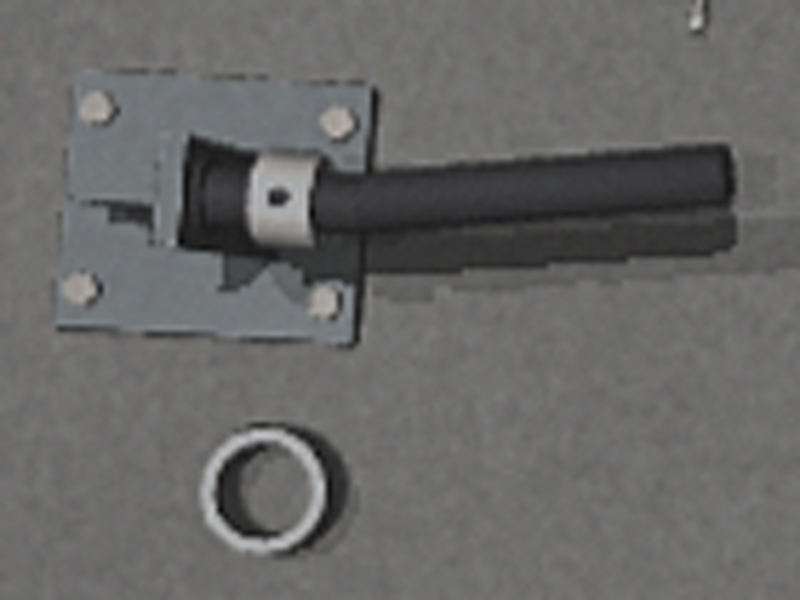

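View pics/scenec.png

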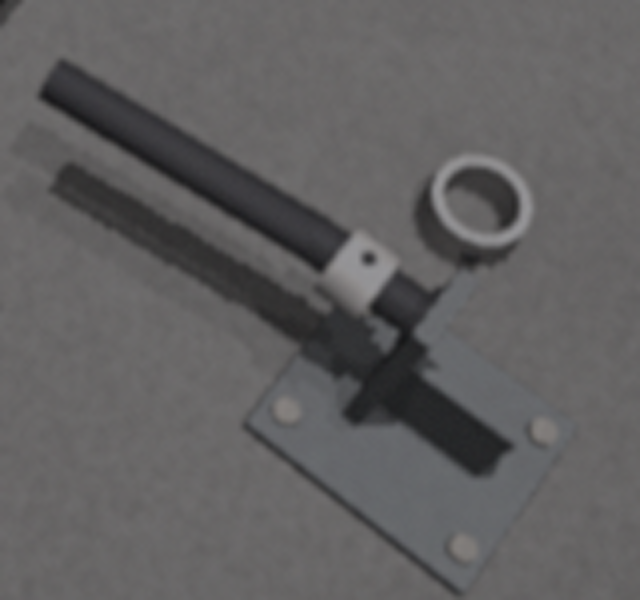

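View pics/binc.png

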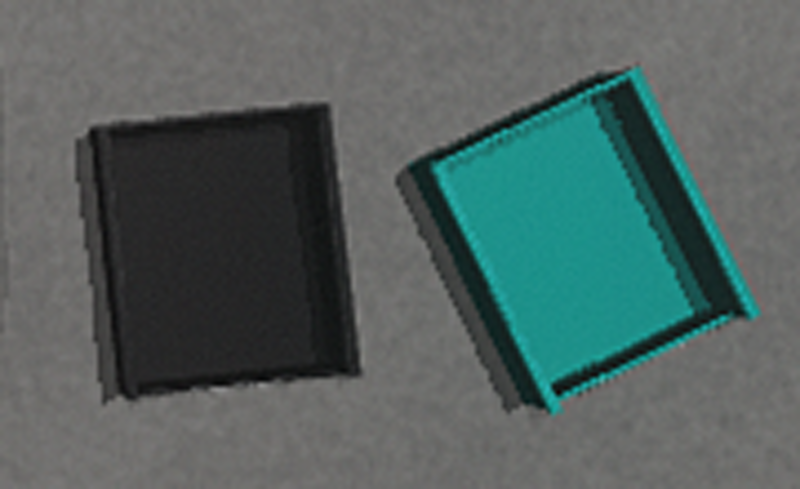

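View pics/leftc.png

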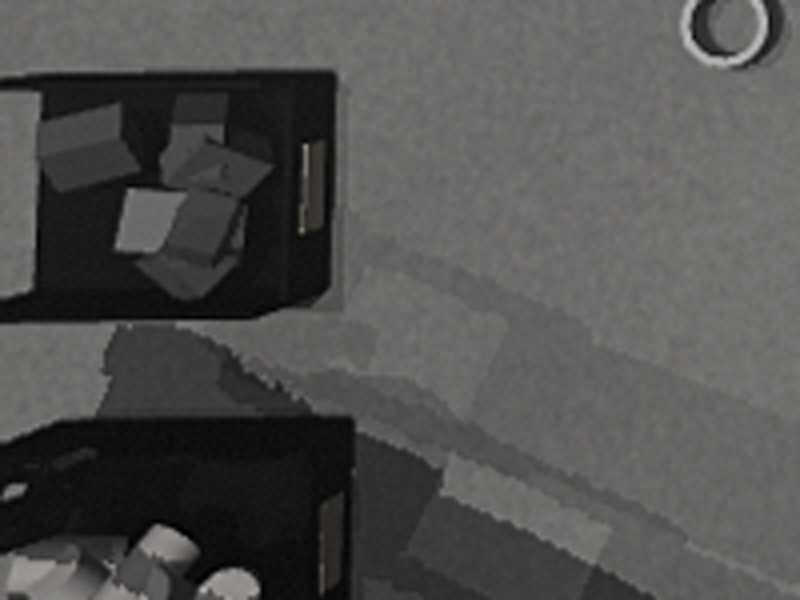

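```bash
cat > h.py <<'E'
import numpy as np,cv2
from workcell import bot
C={n:bot.get_calibration(n) for n in("scene","top")}
def proj(n,X):
    c=C[n];p=np.array(c["R"])@np.array(X)+np.array(c["t"]);return np.array([c["fx"]*p[0]/p[2]+c["cx"],c["fy"]*p[1]/p[2]+c["cy"]])
def ray(n,uv):
    c=C[n];R=np.array(c["R"]);d=R.T@np.array([(uv[0]-c["cx"])/c["fx"],(uv[1]-c["cy"])/c["fy"],1]);return -R.T@np.array(c["t"]),d/np.linalg.norm(d)
def plane(n,uv,z):
    o,d=ray(n,uv);return o+d*(z-o[2])/d[2]
def tri(a,b):
    (o1,d1),(o2,d2)=ray("scene",a),ray("top",b)
    s=np.linalg.lstsq(np.c_[d1,-d2],o2-o1,rcond=None)[0]
    p,q=o1+s[0]*d1,o2+s[1]*d2;return (p+q)/2,np.linalg.norm(p-q)
E
python3 - <<'E'
from h import *
print(proj("top",[.253,.625,.24]),proj("scene",[.253,.625,.24]))
t=cv2.imread("pics/top0.png").astype(int).mean(2); s=cv2.imread("pics/scene0.png").astype(int).mean(2)
for u in (195,210,230,250,258): print(u,list(enumerate(t[190:225,u].astype(int),190)))
print('v scan row 205',t[205,160:200].astype(int)); print(t[203,255:270].astype(int))
for v in (225,235,245): print(v,s[v,375:455].astype(int))
E
```

```text
[  2.27011856 357.97052943] [722.01167728 224.5604901 ]
195 [(190, np.int64(163)), (191, np.int64(168)), (192, np.int64(169)), (193, np.int64(103)), (194, np.int64(67)), (195, np.int64(107)), (196, np.int64(120)), (197, np.int64(108)), (198, np.int64(108)), (199, np.int64(115)), (200, np.int64(62)), (201, np.int64(45)), (202, np.int64(52)), (203, np.int64(62)), (204, np.int64(65)), (205, np.int64(63)), (206, np.int64(64)), (207, np.int64(58)), (208, np.int64(51)), (209, np.int64(44)), (210, np.int64(35)), (211, np.int64(46)), (212, np.int64(48)), (213, np.int64(53)), (214, np.int64(57)), (215, np.int64(57)), (216, np.int64(59)), (217, np.int64(58)), (218, np.int64(51)), (219, np.int64(61)), (220, np.int64(119)), (221, np.int64(132)), (222, np.int64(129)), (223, np.int64(129)), (224, np.int64(130))]
210 [(190, np.int64(108)), (191, np.int64(111)), (192, np.int64(109)), (193, np.int64(111)), (194, np.int64(110)), (195, np.int64(113)), (196, np.int64(113)), (197, np.int64(112)), (198, np.int64(119)), (199, np.int64(63)), (200, np.int64(46)), (201, np.int64(57)), (202, np.int64(59)), (20
[... 3248 characters left out ...]
04 103
 105 105 103 104 104 103 103 104]
235 [ 93  92  93  93  90  90  91  92  91  93  95  98 101 103 106 106 105 106
 105 102  95  84  69  50  36  30  33  40  46  50  53  55  59  61  61  63
  64  63  62  60  59  56  53  55  67  82  94  99 101 101 102 102 102 103
 105 105 103 103 102 103 103 103 104 104 104 104 105 105 107 108 107 106
 107 105 103 104 104 104 102 102]
245 [ 98  97  95  96  98  99 100  97  80  61  53  52  52  52  52  52  51  50
  49  53  58  72  87  91  95  94  94  94  98 100 103 103 104 104 104 103
  99  88  69  51  36  34  34  40  44  49  51  55  58  60  61  62  63  61
  61  62  57  55  53  51  60  74  86  97 105 111 109 108 108 108 107 103
 101 101 102 103 103 103 103 104]
```

```bash
cat > rod.py <<'E'
from h import *
def cross(p,i0,step,lev):
    # walk from i0 in direction step until p rises above lev; subpixel
    i=i0
    while p[i+step]<lev: i+=step
    return i+step*(lev-p[i])/(p[i+step]-p[i])
def rodline():
    t=cv2.imread("pics/top0.png").astype(float).mean(2); s=cv2.imread("pics/scene0.png").astype(float).mean(2)
    P=[]
    for u in range(204,258):
        c=t[:,u]; k=int(round(203-(u-204)*.068)); up=cross(c,k,-1,80)
        seg=c[k+2:k+9]; m=k+2+int(np.argmin(seg)); lo=m+.5+ max(0,min(.5,(0.5*(c[m+1]<48))))
        P.append((u,up,lo))
    P=np.array(P); fu=np.polyfit(P[:,0],P[:,1],1); fl=np.polyfit(P[:,0],P[:,2],1)
    top=[(u,(np.polyval(fu,u)+np.polyval(fl,u))/2) for u in (204,258)]
    print("top width",np.polyval(fl-fu,[204,258]),"resid",np.std(P[:,1]-np.polyval(fu,P[:,0])),np.std(P[:,2]-np.polyval(fl,P[:,0])))
    Q=[]
    for v in range(226,250):
        r=s[v]; c=int(round(396+(v-225)*1.72)); Q.append((v,cross(r,c,-1,70),cross(r,c,1,76)))
    Q=np.array(Q); fL=np.polyfit(Q[:,0],Q[:,1],1); fR=np.polyfit(Q[:,0],Q[:,2],1)
    print("scene hwidth",np.polyval(fR-fL,[226,249]),np.std(Q[:,1]-np.polyval(fL,Q[:,0])),np.std(Q[:,2]-np.polyval(fR,Q[:,0])))
    sc=[((np.polyval(fL,v)+np.polyval(fR,v))/2,v) for v in (226,249)]
    n=[]
    for nm,pp in(("top",top),("scene",sc)):
        o,a=ray(nm,pp[0]);_,b=ray(nm,pp[1]);k=np.cross(a,b);k/=np.linalg.norm(k);n.append((k,k@o))
    d=np.cross(n[0][0],n[1][0]);d/=np.linalg.norm(d)
    if d[1]>0:d=-d
    p=np.linalg.lstsq(np.array([n[0][0],n[1][0]]),np.array([n[0][1],n[1][1]]),rcond=None)[0]
    return p,d
if __name__=="__main__":
    p,d=rodline(); print("dir",d,"yaw off -y (deg)",np.degrees(np.arctan2(d[0],-d[1])),"pitch",np.degrees(np.arcsin(d[2])))
    # end: rod end px top / scene as seen
    for Y in np.arange(.1,.5,.04): 
        X=p+d*(Y-p[1])/d[1]; print(X.round(4),proj("top",X).round(1),proj("scene",X).round(1))
    t=cv2.imread("pics/top0.png");s=cv2.imread("pics/scene0.png")
    for nm,im,roi in(("top",t,(170,190,195,222)),("scene",s,(440,250,475,290))):
        x0,y0,x1,y1=roi;g=im[y0:y1,x0:x1].mean(2);m=(g>140).astype(np.uint8)
        nl,l,st,ce=cv2.connectedComponentsWithStats(m);k=1+np.argmax(st[1:,4]);print(nm,st[k],ce[k]+[x0,y0])
        cc=cv2.findContours((l==k).astype(np.uint8),cv2.RETR_EXTERNAL,cv2.CHAIN_APPROX_NONE)[0][0];print(np.array(cv2.boxPoints(cv2.minAreaRect(cc)))+[x0,y0])
E
python3 rod.py; python3 - <<'E'
import cv2
t=cv2.imread("pics/top0.png");s=cv2.imread("pics/scene0.png")
cv2.imwrite("pics/z1.png",cv2.resize(t[180:235,140:205],(780,660)[0:2],interpolation=0)[:600])
cv2.imwrite("pics/z2.png",cv2.resize(s[210:290,370:490],(800,533),interpolation=0))
E
```

```text
top width [11.06174401 10.92896827] resid 0.1474043685291164 0.2690827257944244
scene hwidth [22.69169041 23.20767637] 0.1355769231045817 0.1351942200734073
dir [ 0.06634793 -0.99560744  0.06605884] yaw off -y (deg) 3.8125910299641244 pitch 3.787650642925362
[0.6104 0.1    0.1417] [243.3 201.4] [399.  229.3]
[0.6077 0.14   0.1391] [227.9 202.7] [414.5 238.7]
[0.605  0.18   0.1364] [212.5 203.9] [430.2 248.3]
[0.6024 0.22   0.1338] [197.1 205.2] [446.3 258.1]
[0.5997 0.26   0.1311] [181.8 206.4] [462.7 268.1]
[0.597  0.3    0.1284] [166.6 207.6] [479.3 278.2]
[0.5944 0.34   0.1258] [151.4 208.8] [496.3 288.6]
[0.5917 0.38   0.1231] [136.2 210.1] [513.7 299.1]
[0.589  0.42   0.1205] [121.1 211.3] [531.3 309.9]
[0.5864 0.46   0.1178] [106.  212.5] [549.3 320.8]
top [  8   8  12  13 110] [183.68181818 203.85454545]
[[177.60000038 208.80000114]
 [179.23999977 197.31999969]
 [189.60000038 198.79999924]
 [187.96000099 210.28000069]]
scene [14  9 14 15 98] [460.21428571 266.35714286]
[[452.68235397 265.87059021]
 [459.24705887 258.21176529]
 [468.3058815  265.97647095]
 [461.74117661 273.63529587]]
```

View pics/z1.png

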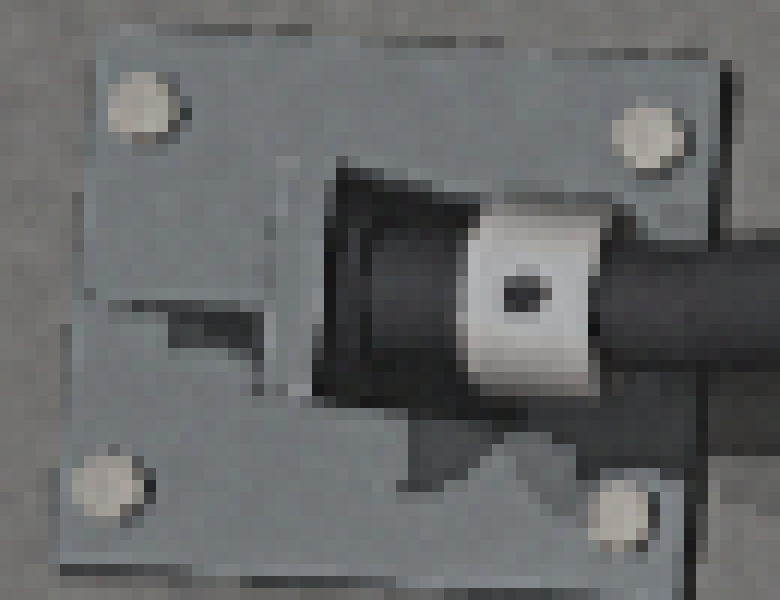

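View pics/z2.png

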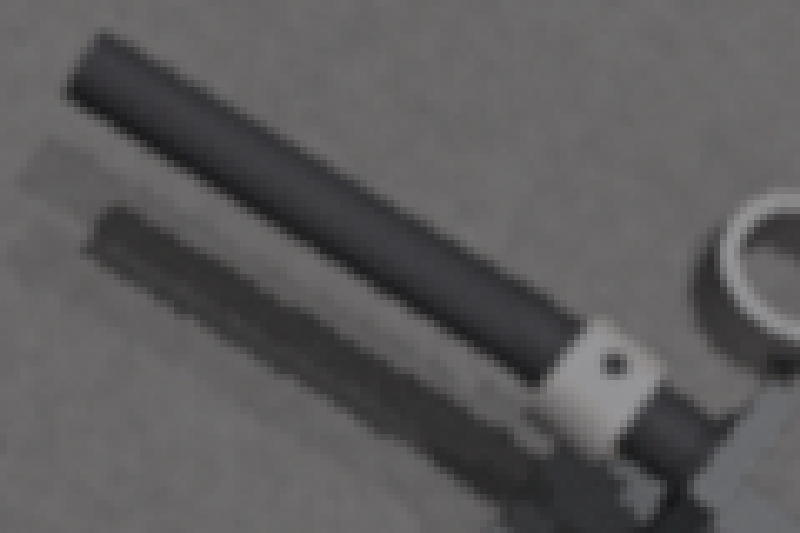

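```bash
python3 - <<'E'
from h import *
from rod import rodline
b=np.array([(145,107),(650,137),(108,487),(618,517)])/12.+[140,180]-.5+.0
for z in (.010,):
    X=np.array([plane("top",p,z) for p in b]);print(X.round(4))
    d=(X[1]-X[0]+X[3]-X[2]); e=X[0]-X[2]+X[1]-X[3]
    print("-y yaw",np.degrees(np.arctan2(d[0],-d[1])),"x-axis",np.degrees(np.arctan2(e[1],e[0])), 'ctr',X.mean(0))
cor=np.array([(97,28),(727,60),(58,565)])/12.+[140,180]-.5
Y=np.array([plane("top",p,.008) for p in cor]);print(Y.round(4),np.linalg.norm(Y[1]-Y[0]),np.linalg.norm(Y[2]-Y[0]))
print("pc",(Y[1]+Y[2])/2)
# bins rims: from binc crop scale 800/180
E
python3 - <<'E'
import cv2
t=cv2.imread("pics/top0.png");s=cv2.imread("pics/scene0.png")
cv2.imwrite("pics/z3.png",cv2.resize(t[205:285,360:440],(600,600),interpolation=0))
cv2.imwrite("pics/z4.png",cv2.resize(s[95:180,250:340],(630,595),interpolation=0))
E
```

```text
[[0.6599 0.3841 0.01  ]
 [0.6517 0.2642 0.01  ]
 [0.5694 0.3911 0.01  ]
 [0.5611 0.2706 0.01  ]]
-y yaw -3.91613633407225 x-axis -4.225168926790018 ctr [0.61054502 0.32750295 0.01      ]
[[0.6792 0.3966 0.008 ]
 [0.6703 0.2466 0.008 ]
 [0.5511 0.4032 0.008 ]] 0.15026543455269417 0.12832963317088278
pc [0.61069392 0.32493974 0.008     ]
```

View pics/z3.png

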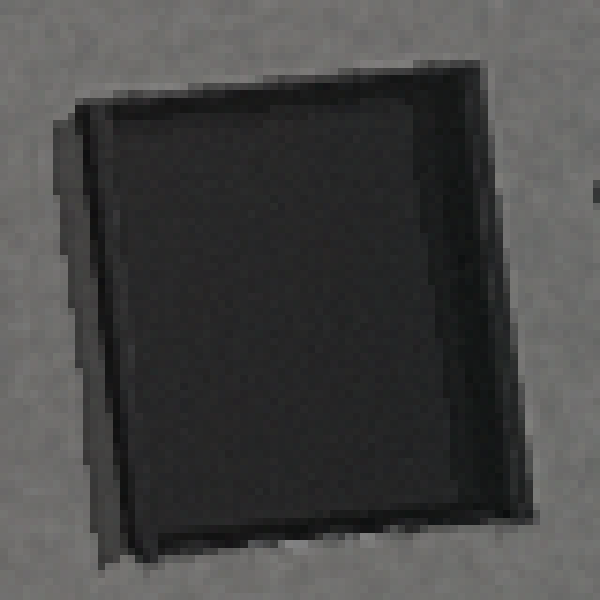

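View pics/z4.png

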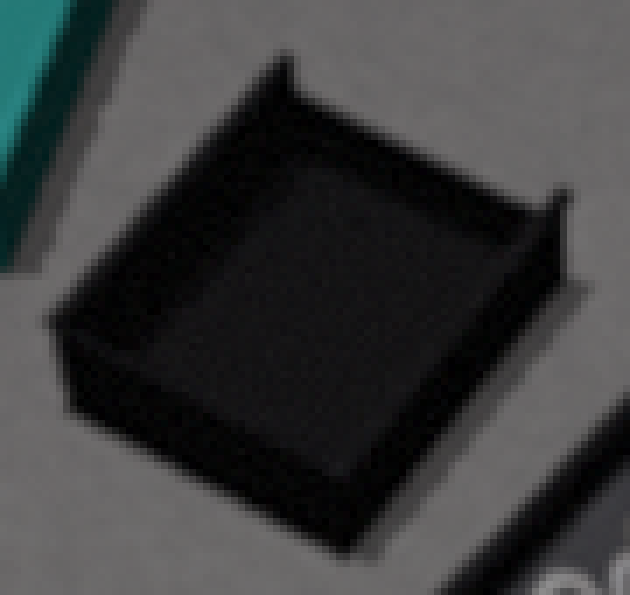

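```bash
python3 - <<'E'
from h import *
T=lambda p:np.array(p)/7.5+[360,205]-.5
S=lambda p:np.array(p)/7.+[250,95]-.5
top={'b-':(483,62),'f-':(535,520),'f+':(155,558),'b+':(95,105)}
sc={'b-':(52,318),'f-':(287,58),'f+':(567,193),'b+':(345,478)}
P={}
for k in top:
    X,e=tri(S(sc[k]),T(top[k]));P[k]=plane("top",T(top[k]),.06);print(k,X.round(4),"gap",round(e,4),"top@.06",P[k].round(4),"scene@.06",plane("scene",S(sc[k]),.06).round(4))
c=sum(P.values())/4;print(c, np.linalg.norm(P['b-']-P['f-']),np.linalg.norm(P['b-']-P['b+']))
d=P['b-']-P['f-'];print("yaw",np.degrees(np.arctan2(d[1],d[0])))
# coupling centroids: box of light masks
print("coupling box-centre",tri((460.5,265.9),(183.6,203.8)))
E
```

```text
b- [ 0.5786 -0.381   0.0624] gap 0.0069 top@.06 [ 0.5807 -0.3845  0.06  ] scene@.06 [ 0.5759 -0.3793  0.06  ]
f- [ 0.4114 -0.3974  0.0573] gap 0.0056 top@.06 [ 0.4131 -0.3991  0.06  ] scene@.06 [ 0.412  -0.3931  0.06  ]
f+ [ 0.3995 -0.2573  0.0595] gap 0.0057 top@.06 [ 0.401  -0.2597  0.06  ] scene@.06 [ 0.3985 -0.2545  0.06  ]
b+ [ 0.5651 -0.2391  0.0588] gap 0.0042 top@.06 [ 0.5662 -0.2408  0.06  ] scene@.06 [ 0.5647 -0.2367  0.06  ]
[ 0.49026197 -0.32099873  0.06      ] 0.1682038287954338 0.1444921479685058
yaw 4.961271283773497
coupling box-centre (array([0.60510055, 0.25266633, 0.14363534]), np.float64(0.0018769279187370353))
```

```bash
cat > mv.py <<'E'
from h import *
from scipy.spatial.transform import Rotation as Ro
def pose():
    s=bot.read_state();return s,np.array(s["tool_pos"]),Ro.from_rotvec(s["tcp_rot"])
def down(yaw_y,tilt=None):
    # tool z down, tool y at world angle yaw_y(deg); tilt: rotvec deg (world) applied
    a=np.radians(yaw_y);y=np.array([np.cos(a),np.sin(a),0]);z=np.array([0,0,-1.]);x=np.cross(y,z)
    R=Ro.from_matrix(np.c_[x,y,z])
    return R if tilt is None else Ro.from_rotvec(np.radians(tilt))*R
def rows(p1,R1,n=8,p0=None,R0=None,dec=3):
    s,pp,RR=pose(); p0=pp if p0 is None else p0; R0=RR if R0 is None else R0
    w=(R0.inv()*R1).as_rotvec(); S=[];A=[];p=p0.copy();R=R0
    for i in range(n):
        tp=p0+(p1-p0)*(i+1)/n; tR=R0*Ro.from_rotvec(w*(i+1)/n)
        sh=np.round(R.inv().apply(tp-p),dec); an=np.round(np.degrees((R.inv()*tR).as_rotvec()),1)
        S.append((sh+0.).tolist());A.append((an+0.).tolist()); p=p+R.apply(sh);R=R*Ro.from_rotvec(np.radians(an))
    print("slide",S,"\nangular",A); return p,R
def st():
    s,p,R=pose();M=R.as_matrix();print("t",round(s["time"],2),"p",p.round(4),"F",s["wrist_force"].round(2),"T",s["torque"].round(3),"w",round(s["width"]*.0854,4),"yaw_y",round(np.degrees(np.arctan2(M[1,1],M[0,1])),2),"z",M[:,2].round(3),"q",s["q"].round(2))
E
python3 - <<'E'
from mv import *
st()
p,R=rows(np.array([.45,.45,.25]),down(30),8)
rows(np.array([.605,.253,.25]),down(-4),8,p,R)
E
```

```text
t 0.1 p [0.2531 0.6251 0.2381] F [-0.43  0.74  0.25] T [-0.052  0.018 -0.   ] w 0.0856 yaw_y 67.95 z [-0.001 -0.002 -1.   ] q [ 1.15  0.26  1.61 -0.    1.27 -0.04]
slide [[-0.031, -0.011, -0.001], [-0.032, -0.009, -0.002], [-0.032, -0.005, -0.001], [-0.033, -0.003, -0.002], [-0.033, -0.001, -0.001], [-0.033, 0.003, -0.002], [-0.032, 0.005, -0.001], [-0.032, 0.008, -0.002]] 
angular [[0.0, 0.0, 4.7], [0.0, 0.0, 4.8], [0.0, 0.0, 4.7], [-0.1, 0.0, 4.8], [0.0, 0.0, 4.7], [0.0, 0.0, 4.8], [0.0, 0.0, 4.7], [0.0, 0.0, 4.8]]
slide [[-0.031, 0.004, 0.0], [-0.031, 0.007, 0.0], [-0.03, 0.009, 0.0], [-0.029, 0.011, 0.0], [-0.028, 0.014, 0.0], [-0.028, 0.015, 0.0], [-0.026, 0.017, 0.0], [-0.025, 0.02, 0.0]] 
angular [[0.0, 0.0, 4.2], [0.0, 0.0, 4.3], [0.0, 0.0, 4.2], [0.0, 0.0, 4.3], [0.0, 0.0, 4.2], [0.0, 0.0, 4.3], [0.0, 0.0, 4.2], [0.0, 0.0, 4.3]]
```

Request:
{"name": "arm_command", "arguments": {"slide": [[-0.031, -0.011, -0.001], [-0.032, -0.009, -0.002], [-0.032, -0.005, -0.001], [-0.033, -0.003, -0.002], [-0.033, -0.001, -0.001], [-0.033, 0.003, -0.002], [-0.032, 0.005, -0.001], [-0.032, 0.008, -0.002]], "angular": [[0, 0, 4.7], [0, 0, 4.8], [0, 0, 4.7], [0, 0, 4.8], [0, 0, 4.7], [0, 0, 4.8], [0, 0, 4.7], [0, 0, 4.8]], "hand": [0.0854, 0.0854, 0.0854, 0.0854, 0.0854, 0.0854, 0.0854, 0.0854]}}

```text
time: 0.9
tool_pos: [0.4494, 0.4436, 0.2438]
tcp_rot: [-1.595, -2.704, 0.018]
wrist_force: [0.7, 0.4, -0.1]
width: 0.999
```

```bash
python3 - <<'E'
from mv import *
st()
rows(np.array([.605,.253,.25]),down(-4),8)
E
```

```text
t 0.9 p [0.4494 0.4436 0.2438] F [ 0.66  0.36 -0.05] T [ 0.005 -0.005  0.002] w 0.0853 yaw_y 28.93 z [-0.008 -0.009 -1.   ] q [ 0.74  0.19  1.69 -0.    1.28  0.24]
slide [[-0.03, 0.005, -0.001], [-0.03, 0.008, 0.0], [-0.029, 0.01, -0.001], [-0.029, 0.012, -0.001], [-0.027, 0.014, -0.001], [-0.026, 0.015, -0.001], [-0.026, 0.018, 0.0], [-0.024, 0.019, -0.001]] 
angular [[-0.1, 0.1, 4.1], [0.0, 0.0, 4.1], [-0.1, 0.1, 4.1], [-0.1, 0.0, 4.2], [-0.1, 0.1, 4.1], [0.0, 0.0, 4.1], [-0.1, 0.1, 4.1], [-0.1, 0.0, 4.1]]
```

Tracking is good, so I continue.

Request:
{"name": "arm_command", "arguments": {"slide": [[-0.03, 0.005, -0.001], [-0.03, 0.008, 0], [-0.029, 0.01, -0.001], [-0.029, 0.012, -0.001], [-0.027, 0.014, -0.001], [-0.026, 0.015, -0.001], [-0.026, 0.018, 0], [-0.024, 0.019, -0.001]], "angular": [[-0.1, 0.1, 4.1], [0, 0, 4.1], [-0.1, 0.1, 4.1], [-0.1, 0, 4.2], [-0.1, 0.1, 4.1], [0, 0, 4.1], [-0.1, 0.1, 4.1], [-0.1, 0, 4.1]], "hand": [0.0854, 0.0854, 0.0854, 0.0854, 0.0854, 0.0854, 0.0854, 0.0854]}}

```text
time: 1.7
tool_pos: [0.6064, 0.2406, 0.2448]
tcp_rot: [-2.323, -2.113, 0.011]
wrist_force: [-0.4, 0.9, 0.0]
width: 1.007
```

```bash
python3 - <<'E'
from mv import *
st()
rows(np.array([.605,.253,.17]),down(-4),8)
im=bot.read_camera("top");cv2.imwrite("pics/top1.png",cv2.resize(im[130:300,110:330,::-1],(770,595)))
im=bot.read_camera("scene");cv2.imwrite("pics/scene1.png",cv2.resize(im[150:350,350:600,::-1],(750,600)))
E
```

```text
t 1.7 p [0.6064 0.2406 0.2448] F [-0.37  0.92  0.  ] T [-0.007  0.032 -0.001] w 0.086 yaw_y -5.43 z [-0.006 -0.004 -1.   ] q [ 0.34  0.22  1.64 -0.    1.28  0.44]
slide [[0.002, 0.0, 0.009], [0.001, -0.001, 0.01], [0.002, 0.0, 0.009], [0.001, 0.0, 0.009], [0.002, 0.0, 0.01], [0.001, -0.001, 0.009], [0.002, 0.0, 0.009], [0.001, 0.0, 0.01]] 
angular [[0.0, 0.0, -0.2], [-0.1, 0.1, -0.2], [0.0, 0.0, -0.1], [-0.1, 0.0, -0.2], [0.0, 0.0, -0.2], [-0.1, 0.1, -0.2], [0.0, 0.0, -0.2], [0.0, 0.0, -0.1]]
```

View pics/top1.png

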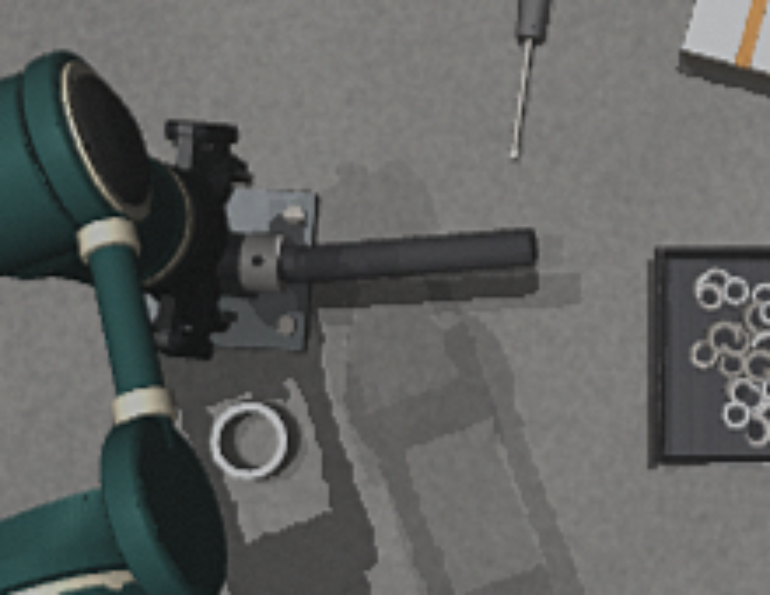

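View pics/scene1.png

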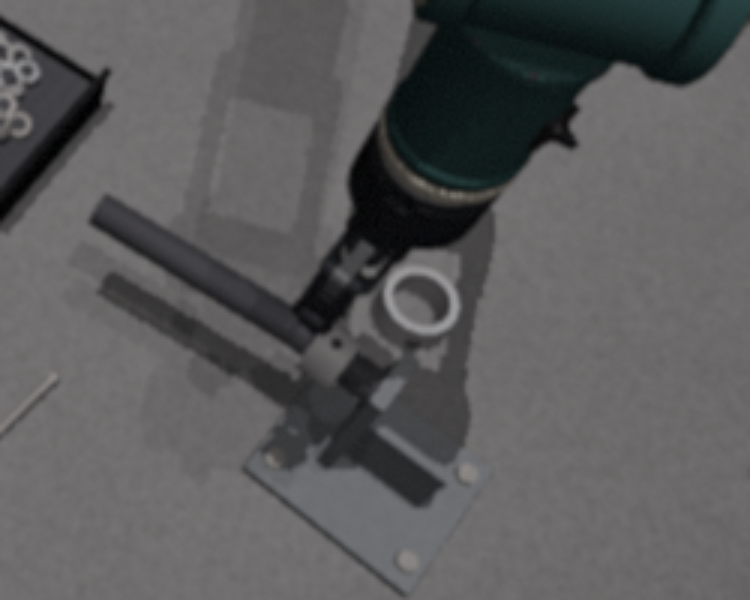

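Request:
{"name": "arm_command", "arguments": {"slide": [[0.003, 0, 0.01], [0.003, -0.001, 0.01], [0.003, 0, 0.01], [0.003, 0, 0.01], [0, 0, 0.01], [0, 0, 0.01], [0, 0, 0.006], [0, 0, 0]], "angular": [[0, 0, -0.4], [-0.1, 0.1, -0.4], [-0.1, 0.1, -0.4], [-0.1, 0.1, -0.2], [0, 0, 0], [0, 0, 0], [0, 0, 0], [0, 0, 0]], "hand": [0.0854, 0.0854, 0.0854, 0.0854, 0.0854, 0.0854, 0.0854, 0.0854]}}

```text
time: 2.6
tool_pos: [0.6029, 0.2544, 0.1689]
tcp_rot: [-2.289, -2.147, 0.008]
wrist_force: [0.4, -0.8, 0.3]
width: 0.997
```

```bash
python3 - <<'E'
from mv import *
st()
rows(np.array([.605,.253,.118]),down(-4),7)
im=bot.read_camera("top");cv2.imwrite("pics/top2.png",cv2.resize(im[160:245,140:260,::-1],(800,567)))
im=bot.read_camera("scene");cv2.imwrite("pics/scene2.png",cv2.resize(im[210:310,400:520,::-1],(720,600)))
E
```

```text
t 2.6 p [0.6029 0.2544 0.1689] F [ 0.35 -0.75  0.32] T [ 0.022 -0.004  0.032] w 0.0852 yaw_y -3.67 z [-0.006 -0.001 -1.   ] q [0.36 0.28 1.72 0.   1.15 0.42]
slide [[0.0, 0.0, 0.007], [0.0, 0.001, 0.008], [-0.001, 0.0, 0.007], [0.0, 0.0, 0.007], [0.0, 0.001, 0.007], [0.0, 0.0, 0.008], [0.0, 0.0, 0.007]] 
angular [[-0.1, 0.0, 0.0], [0.0, 0.0, 0.1], [-0.1, 0.0, 0.0], [0.0, 0.0, 0.1], [-0.1, 0.0, 0.0], [0.0, 0.1, 0.1], [-0.1, 0.0, 0.0]]
```

View pics/top2.png

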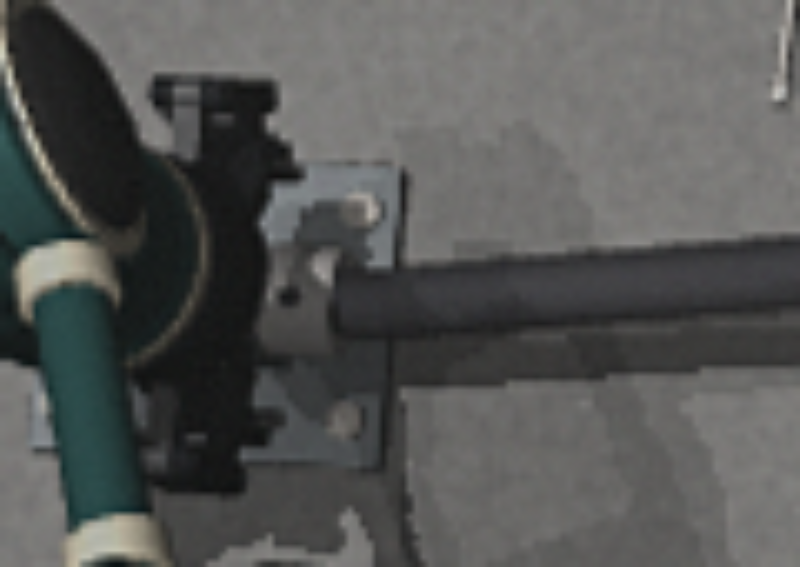

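View pics/scene2.png

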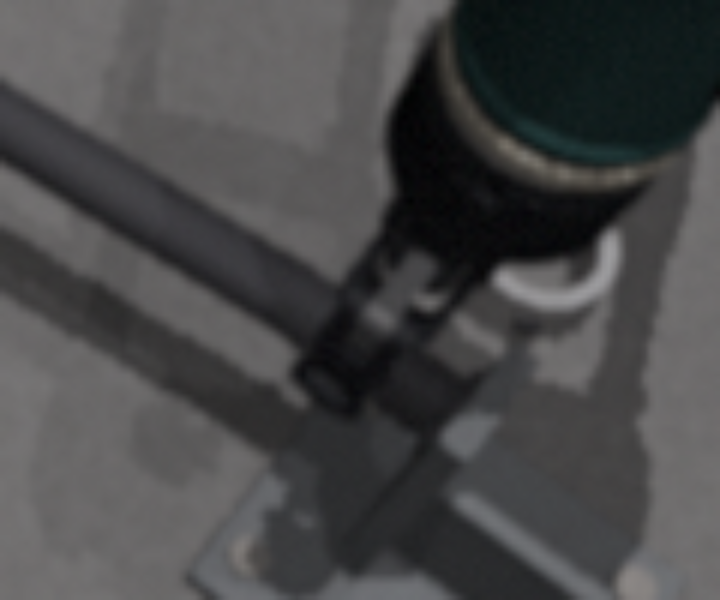

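```bash
python3 - <<'E'
from mv import *
for z in (.16,.18):
  for s in (1,-1):
    P=np.array([.6029,.2544,z])+s*.052*np.array([.998,-.064,0]); print(z,s,(proj("top",P)-[140,160])*6.67,(proj("scene",P)-[400,210])*6)
print((proj("top",[.605,.253,.149])-[140,160])*6.67)
E
```

```text
0.16 1 [281.36943693 159.25577057] [299.32456275 421.00974908]
0.16 -1 [259.58107159 433.83576705] [457.93255645 215.67283964]
0.18 1 [264.82207353 153.1476483 ] [314.19231421 400.94918282]
0.18 -1 [242.5100449  432.75443729] [475.16720759 192.58132854]
[283.27611438 292.45622052]
```

Request:
{"name": "arm_command", "arguments": {"slide": [[0.001, 0, 0.007], [0.001, 0, 0.007], [0, 0, 0.007], [0, 0.001, 0.007], [0, 0, 0.007], [0, 0, 0.006], [0, 0, 0.003], [0, 0, 0]], "angular": [[-0.1, 0, 0.1], [0, 0.1, 0.1], [-0.1, 0.1, 0.1], [0, 0.1, 0], [0, 0, 0], [0, 0, 0], [0, 0, 0], [0, 0, 0]], "hand": [0.0854, 0.0854, 0.0854, 0.0854, 0.0854, 0.0854, 0.0854, 0.0854]}}

```text
time: 3.5
tool_pos: [0.6063, 0.2565, 0.1241]
tcp_rot: [-2.297, -2.139, -0.01]
wrist_force: [0.2, -0.1, -0.3]
width: 1.002
```

```bash
python3 - <<'E'
from mv import *
st()
rows(np.array([.604,.252,.118]),down(-4),4)
im=bot.read_camera("top");cv2.imwrite("pics/top3.png",cv2.resize(im[160:245,140:260,::-1],(800,567)))
im=bot.read_camera("scene");cv2.imwrite("pics/scene3.png",cv2.resize(im[210:310,400:520,::-1],(720,600)))
E
```

```text
t 3.5 p [0.6063 0.2565 0.1241] F [ 0.23 -0.14 -0.28] T [ 0.058 -0.001 -0.015] w 0.0856 yaw_y -4.06 z [ 0.003  0.006 -1.   ] q [0.36 0.32 1.75 0.01 1.06 0.43]
slide [[-0.001, 0.0, 0.002], [-0.001, -0.001, 0.001], [-0.002, 0.0, 0.002], [-0.001, -0.001, 0.001]] 
angular [[0.0, -0.1, 0.0], [0.1, -0.1, 0.0], [0.0, -0.1, 0.0], [0.0, -0.1, -0.1]]
```

View pics/top3.png

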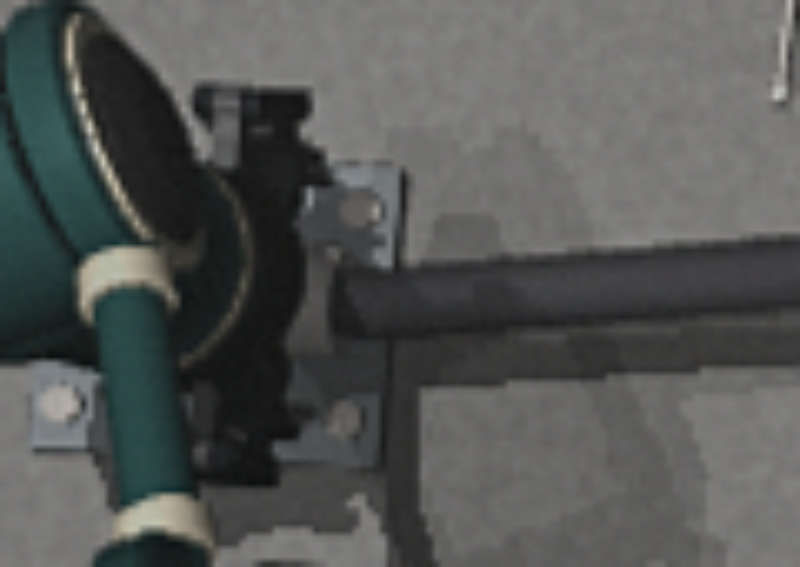

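View pics/scene3.png

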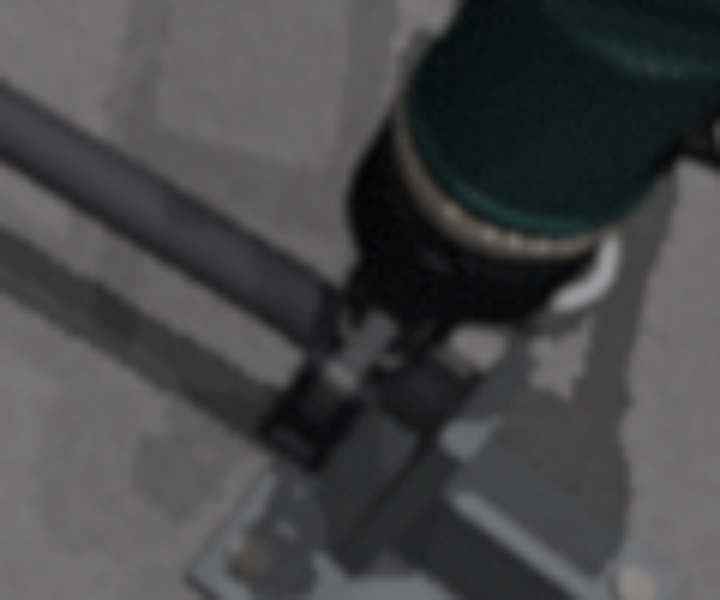

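Request:
{"name": "arm_command", "arguments": {"slide": [[-0.002, -0.001, 0.002], [-0.001, -0.001, 0.002], [-0.001, 0, 0.002], [0, 0, 0], [0, 0, 0], [0, 0, 0], [0, 0, 0], [0, 0, 0]], "angular": [[0, -0.2, 0], [0, -0.1, 0], [0.1, -0.1, 0], [0, 0, 0], [0, 0, 0], [0, 0, 0], [0, 0, 0], [0, 0, 0]], "hand": [0.0854, 0.0854, 0.0854, 0.0854, 0.0854, 0.07, 0.06, 0.055], "squeeze": 25}}

```text
time: 4.4
tool_pos: [0.6052, 0.2529, 0.12]
tcp_rot: [2.297, 2.14, 0.005]
wrist_force: [0.4, 0.4, 0.2]
width: 0.645
```

```bash
python3 - <<'E'
from mv import *
st()
rows(np.array([.604,.252,.118]),down(-4),2)
E
```

```text
t 4.4 p [0.6052 0.2529 0.12  ] F [0.36 0.42 0.23] T [ 0.022  0.021 -0.   ] w 0.0551 yaw_y -4.06 z [ 0.004  0.    -1.   ] q [ 0.36  0.32  1.76 -0.    1.06  0.43]
slide [[0.0, -0.001, 0.001], [-0.001, 0.0, 0.001]] 
angular [[0.1, 0.0, 0.0], [0.1, 0.0, -0.1]]
```

Request:
{"name": "arm_command", "arguments": {"slide": [[0, 0, 0.001], [0, 0, 0.001], [0, 0, 0], [0, 0, 0], [0, 0, 0], [0, 0, 0], [0, 0, 0], [0, 0, 0]], "angular": [[0, 0, 0], [0, 0, 0], [0, 0, 0], [0, 0, 0], [0, 0, 0], [0, 0, 0], [0, 0, 0], [0, 0, 0]], "hand": [0.053, 0.052, 0.051, 0.05, 0.049, 0.048, 0.047, 0.0455], "squeeze": 20}}

```text
time: 5.2
tool_pos: [0.6052, 0.253, 0.1178]
tcp_rot: [2.297, 2.14, 0.005]
wrist_force: [0.6, -0.1, -0.4]
width: 0.528
```

```bash
python3 - <<'E'
from mv import *
st();st()
E
```

```text
t 5.2 p [0.6052 0.253  0.1178] F [ 0.57 -0.14 -0.43] T [ 0.051 -0.034  0.009] w 0.0451 yaw_y -4.06 z [ 0.004  0.    -1.   ] q [ 0.36  0.32  1.76 -0.    1.05  0.43]
t 5.2 p [0.6052 0.253  0.1178] F [ 0.57 -0.14 -0.43] T [ 0.051 -0.034  0.009] w 0.0451 yaw_y -4.06 z [ 0.004  0.    -1.   ] q [ 0.36  0.32  1.76 -0.    1.05  0.43]
```

No contact forces yet, so lateral centring is good. I'll close fully.

Request:
{"name": "arm_command", "arguments": {"slide": [[0, 0, 0], [0, 0, 0], [0, 0, 0], [0, 0, 0], [0, 0, 0], [0, 0, 0], [0, 0, 0], [0, 0, 0]], "angular": [[0, 0, 0], [0, 0, 0], [0, 0, 0], [0, 0, 0], [0, 0, 0], [0, 0, 0], [0, 0, 0], [0, 0, 0]], "hand": [0.0445, 0.0435, 0.042, 0.04, 0.04, 0.04, 0.04, 0.04], "squeeze": 30}}

```text
time: 6.0
tool_pos: [0.605, 0.253, 0.118]
tcp_rot: [2.297, 2.14, 0.004]
wrist_force: [0.1, 0.2, -0.2]
width: 0.495
```

```bash
python3 - <<'E'
from mv import *
st()
E
```

```text
t 6.0 p [0.605 0.253 0.118] F [ 0.07  0.2  -0.15] T [-0.015  0.003 -0.04 ] w 0.0423 yaw_y -4.06 z [ 0.003  0.    -1.   ] q [ 0.36  0.32  1.76 -0.    1.05  0.43]
```

Request:
{"name": "arm_command", "arguments": {"slide": [[0, 0, -0.001], [0, 0, -0.001], [0, 0, 0], [0, 0, 0], [0, 0, 0], [0, 0, 0], [0, 0, 0], [0, 0, 0]], "angular": [[0, 0, 0], [0, 0, 0], [0, 0, 0], [0, 0, 0], [0, 0, 0], [0, 0, 0], [0, 0, 0], [0, 0, 0]], "hand": [0.04, 0.04, 0.04, 0.04, 0.04, 0.04, 0.04, 0.04], "squeeze": 40}}

```text
time: 6.8
tool_pos: [0.6041, 0.2525, 0.1183]
tcp_rot: [2.298, 2.14, 0.001]
wrist_force: [-0.3, 0.4, -1.7]
width: 0.491
```

```bash
python3 - <<'E'
from mv import *
st()
E
```

```text
t 6.8 p [0.6041 0.2525 0.1183] F [-0.28  0.41 -1.72] T [-0.021 -0.037  0.04 ] w 0.0419 yaw_y -4.06 z [ 0.001 -0.001 -1.   ] q [ 0.36  0.32  1.76 -0.    1.06  0.43]
```

```bash
cat >> mv.py <<'E'
def avg(n=4):
    L=[];
    for i in range(n):
        im=bot.read_camera("top");s=bot.read_state();L.append(np.r_[s["tool_pos"],s["wrist_force"],s["torque"]])
    L=np.array(L);print("avg",L.mean(0).round(4),"sd",L.std(0).round(4));return L.mean(0)
E
python3 - <<'E'
from mv import *
avg(4);st()
E
```

```text
avg [ 0.6041  0.2526  0.1184  0.0118 -0.2414 -1.2934 -0.0217 -0.0245  0.0046] sd [0.     0.     0.     0.3007 0.2624 0.3584 0.0181 0.0355 0.029 ]
t 7.0 p [0.6042 0.2526 0.1184] F [ 0.39 -0.27 -0.86] T [-0.039 -0.075 -0.007] w 0.0417 yaw_y -4.05 z [ 0.001 -0.001 -1.   ] q [ 0.36  0.32  1.76 -0.    1.06  0.43]
```

Request:
{"name": "arm_command", "arguments": {"slide": [[0, 0, -0.001], [0, 0, -0.001], [0, 0, -0.001], [0, 0, 0], [0, 0, 0], [0, 0, 0], [0, 0, 0], [0, 0, 0]], "angular": [[0, 0, 0], [0, 0, 0], [0, 0, 0], [0, 0, 0], [0, 0, 0], [0, 0, 0], [0, 0, 0], [0, 0, 0]], "hand": [0.04, 0.04, 0.04, 0.04, 0.04, 0.04, 0.04, 0.04]}}

```text
time: 7.8
tool_pos: [0.6042, 0.2526, 0.1219]
tcp_rot: [2.297, 2.14, 0.001]
wrist_force: [-0.5, 0.1, -0.8]
width: 0.495
```

```bash
python3 - <<'E'
from mv import *
avg(4);st()
E
```

```text
avg [ 0.6043  0.2526  0.1219  0.3008 -0.176  -1.5879 -0.0057  0.0016  0.0144] sd [0.     0.     0.     0.1701 0.2299 0.7905 0.0132 0.0198 0.0327]
t 8.0 p [0.6043 0.2526 0.1219] F [ 0.46 -0.07 -1.8 ] T [0.004 0.02  0.045] w 0.0419 yaw_y -4.06 z [ 0.002 -0.001 -1.   ] q [ 0.36  0.32  1.76 -0.    1.06  0.43]
```

Request:
{"name": "arm_command", "arguments": {"slide": [[0, 0, -0.001], [0, 0, 0], [0, 0, 0], [0, 0, 0], [0, 0, 0], [0, 0, 0], [0, 0, 0], [0, 0, 0]], "angular": [[0, 0, 0], [0, 0, 0], [0, 0, 0], [0, 0, 0], [0, 0, 0], [0, 0, 0], [0, 0, 0], [0, 0, 0]], "hand": [0.04, 0.04, 0.04, 0.04, 0.04, 0.04, 0.04, 0.04]}}

```text
time: 8.8
tool_pos: [0.6043, 0.2526, 0.123]
tcp_rot: [2.298, 2.14, 0.001]
wrist_force: [-0.3, 0.4, -0.8]
width: 0.49
```

```bash
python3 - <<'E'
from mv import *
avg(3)
E
```

```text
avg [ 0.6043  0.2526  0.123   0.0652 -0.3411 -1.6435  0.0059  0.0081  0.0152] sd [0.     0.     0.     0.1562 0.6662 0.4626 0.0236 0.0238 0.0183]
```

Request:
{"name": "arm_command", "arguments": {"slide": [[0, 0, -0.0005], [0, 0, -0.0005], [0, 0, 0], [0, 0, 0], [0, 0, 0], [0, 0, 0], [0, 0, 0], [0, 0, 0]], "angular": [[0, 0, 0], [0, 0, 0], [0, 0, 0], [0, 0, 0], [0, 0, 0], [0, 0, 0], [0, 0, 0], [0, 0, 0]], "hand": [0.04, 0.04, 0.04, 0.04, 0.04, 0.04, 0.04, 0.04]}}

```text
time: 9.75
tool_pos: [0.6042, 0.2526, 0.1237]
tcp_rot: [2.298, 2.141, 0.001]
wrist_force: [0.4, 0.3, -2.4]
width: 0.492
```

```bash
python3 - <<'E'
from mv import *
avg(3)
E
```

```text
avg [ 6.0420e-01  2.5260e-01  1.2370e-01  6.3500e-02 -1.7400e-02 -2.1228e+00
  4.1800e-02 -1.4100e-02 -4.0000e-04] sd [0.     0.     0.     0.8735 0.4645 0.0725 0.0222 0.0083 0.0306]
```

Request:
{"name": "arm_command", "arguments": {"slide": [[0, 0, -0.0007], [0, 0, -0.0003], [0, 0, 0], [0, 0, 0], [0, 0, 0], [0, 0, 0], [0, 0, 0], [0, 0, 0]], "angular": [[0, 0, 0], [0, 0, 0], [0, 0, 0], [0, 0, 0], [0, 0, 0], [0, 0, 0], [0, 0, 0], [0, 0, 0]], "hand": [0.04, 0.04, 0.04, 0.04, 0.04, 0.04, 0.04, 0.04]}}

```text
time: 10.7
tool_pos: [0.6042, 0.2526, 0.1237]
tcp_rot: [2.298, 2.14, 0.001]
wrist_force: [0.7, 1.1, -3.6]
width: 0.495
```

```bash
python3 - <<'E'
from mv import *
avg(3)
E
```

```text
avg [ 0.6041  0.2526  0.1237  1.1988  0.8524 -3.9677  0.064  -0.1326 -0.0116] sd [0.     0.     0.     0.5297 0.3433 0.2103 0.0309 0.0082 0.0123]
```

Request:
{"name": "arm_command", "arguments": {"slide": [[0, 0, 0.001], [0, 0, 0.001], [0, 0, 0.0005], [0, 0.001, 0], [0, 0.001, 0], [0, 0.001, 0], [0, 0, 0], [0, 0, 0]], "angular": [[0, 0, 0], [0, 0, 0], [0, 0, 0], [0, 0, 0], [0, 0, 0], [0, 0, 0], [0, 0, 0], [0, 0, 0]], "hand": [0.04, 0.04, 0.04, 0.04, 0.04, 0.04, 0.04, 0.04]}}

```text
time: 11.65
tool_pos: [0.6071, 0.2524, 0.1221]
tcp_rot: [2.298, 2.141, -0.0]
wrist_force: [-0.2, -0.3, -2.2]
width: 0.495
```

```bash
python3 - <<'E'
from mv import *
avg(3)
E
```

```text
avg [ 0.6071  0.2524  0.1221  0.2321  0.1446 -1.7542  0.0031  0.0061 -0.0174] sd [0.     0.     0.     0.5063 0.1397 0.3521 0.0037 0.0208 0.0237]
```

Request:
{"name": "arm_command", "arguments": {"slide": [[0, 0, 0.001], [0, 0.0005, 0], [0, 0.0005, 0], [0, 0.0003, 0], [0, 0, 0], [0, 0, 0], [0, 0, 0], [0, 0, 0]], "angular": [[0, 0, 0], [0, 0, 0], [0, 0, 0], [0, 0, 0], [0, 0, 0], [0, 0, 0], [0, 0, 0], [0, 0, 0]], "hand": [0.04, 0.04, 0.04, 0.04, 0.04, 0.04, 0.04, 0.04]}}

```text
time: 12.6
tool_pos: [0.6073, 0.2523, 0.121]
tcp_rot: [-2.298, -2.141, 0.003]
wrist_force: [-2.4, -0.7, -1.3]
width: 0.49
```

```bash
python3 - <<'E'
from mv import *
avg(3)
E
```

```text
avg [ 0.6073  0.2524  0.1209 -1.5997  0.0158 -1.3355  0.0092  0.2082  0.0034] sd [0.     0.     0.     0.3943 0.1585 0.3415 0.0116 0.018  0.008 ]
```

```bash
cat > path.py <<'E'
from mv import *
OFF=.009
root=np.array([-.069,-.9976,0]);root/=np.linalg.norm(root)
d=np.array([.0663,-.9956,.0661]);d/=np.linalg.norm(d)
By=.222; B=np.array([.6044-.0692*(.2524-By),By,.1209+OFF])
corr=np.array([0.,0.,0.])   # set after feeling
def target(s,half=14.):
    s_=s*1e3; f=np.clip((s_+half)/(2*half),0,1)
    ax=(1-f)*root+f*d; ax/=np.linalg.norm(ax); x=-ax; y=np.cross([0,0,-1.],x); y/=np.linalg.norm(y); z=np.cross(x,y)
    R=Ro.from_matrix(np.c_[x,y,z]); C=B+(s*root if s<0 else s*d+corr*min(1,s/.03))
    return C+R.apply([0,0,OFF]),R
def cur():
    s,p,R=pose(); C=p-R.apply([0,0,OFF]); a=(C-B); 
    s0=a@root
    if s0>0: s0=a@d
    T,_=target(s0); e=p-T; return s0,e,p,R
def plan(s1,n=6):
    s0,e,p,R=cur(); print("s0",round(s0,4),"err",e.round(4)); S=[];A=[]
    for i in range(n):
        tp,tR=target(s0+(s1-s0)*(i+1)/n)
        sh=np.round(R.inv().apply(tp-p),4);an=np.round(np.degrees((R.inv()*tR).as_rotvec()),1)
        S.append((sh+0.).tolist());A.append((an+0.).tolist());p=p+R.apply(sh);R=R*Ro.from_rotvec(np.radians(an))
    print(S);print(A)
E
python3 -c "
from path import *
plan(-.014,6)"
```

```text
s0 -0.0307 err [ 0.0029 -0.0002  0.    ]
[[-0.0028, -0.0029, 0.0], [-0.0027, 0.0, 0.0], [-0.0028, 0.0, 0.0], [-0.0028, 0.0, 0.0], [-0.0028, 0.0, 0.0], [-0.0028, 0.0, 0.0]]
[[-0.1, 0.1, -0.1], [0.0, 0.0, 0.0], [0.0, 0.0, 0.0], [0.0, 0.0, 0.0], [0.0, 0.0, 0.0], [0.0, 0.0, 0.0]]
```

Request:
{"name": "arm_command", "arguments": {"slide": [[0, -0.0015, 0], [0, -0.0014, 0], [-0.0025, 0, 0], [-0.0025, 0, 0], [-0.0025, 0, 0], [-0.0025, 0, 0], [-0.0025, 0, 0], [0, 0, 0]], "angular": [[-0.1, 0.1, -0.1], [0, 0, 0], [0, 0, 0], [0, 0, 0], [0, 0, 0], [0, 0, 0], [0, 0, 0], [0, 0, 0]], "hand": [0.04, 0.04, 0.04, 0.04, 0.04, 0.04, 0.04, 0.04]}}

```text
time: 13.55
tool_pos: [0.6047, 0.2387, 0.1214]
tcp_rot: [2.295, 2.142, 0.005]
wrist_force: [-0.6, -0.2, -1.2]
width: 0.491
```

```bash
python3 -c "
from path import *
st();plan(0,6)"
```

```text
t 13.55 p [0.6047 0.2387 0.1214] F [-0.57 -0.21 -1.19] T [0.    0.063 0.032] w 0.0419 yaw_y -3.95 z [ 0.004  0.001 -1.   ] q [ 0.34  0.31  1.77 -0.    1.06  0.41]
s0 -0.0168 err [ 0.0013 -0.0001  0.0005]
[[-0.0028, -0.0013, 0.0005], [-0.0029, 0.0, 0.0], [-0.0028, 0.0, 0.0], [-0.0029, -0.0001, 0.0001], [-0.0028, -0.0001, 0.0], [-0.0029, -0.0001, 0.0001]]
[[0.2, -0.1, 0.0], [0.0, -0.4, -0.8], [0.0, -0.3, -0.7], [0.0, -0.4, -0.8], [0.0, -0.4, -0.8], [-0.1, -0.4, -0.8]]
```

Request:
{"name": "arm_command", "arguments": {"slide": [[0, -0.0013, 0.0003], [-0.0025, -0.0002, 0.0002], [-0.0025, 0, 0], [-0.0025, 0, 0], [-0.0025, 0, 0], [-0.0025, 0, 0], [0, 0, 0], [0, 0, 0]], "angular": [[0.2, -0.1, 0], [0, -0.3, -0.6], [0, -0.4, -0.7], [0, -0.3, -0.7], [0, -0.3, -0.7], [0, -0.3, -0.6], [0, 0, 0], [0, 0, 0]], "hand": [0.04, 0.04, 0.04, 0.04, 0.04, 0.04, 0.04, 0.04]}}

```text
time: 14.35
tool_pos: [0.6025, 0.2253, 0.121]
tcp_rot: [2.213, 2.2, -0.036]
wrist_force: [0.6, -0.5, -2.5]
width: 0.496
```

```bash
python3 -c "
from path import *
st();plan(0.013,6)"
```

```text
t 14.35 p [0.6025 0.2253 0.121 ] F [ 0.62 -0.55 -2.48] T [ 0.044  0.013 -0.033] w 0.0424 yaw_y -0.34 z [-0.002 -0.031 -1.   ] q [ 0.33  0.31  1.78 -0.03  1.07  0.36]
s0 -0.0036 err [-0.     -0.0001  0.0001]
[[-0.0028, -0.0002, 0.0002], [-0.0028, 0.0001, 0.0], [-0.0028, 0.0002, -0.0001], [-0.0028, 0.0001, -0.0001], [-0.0028, 0.0001, 0.0], [-0.0029, 0.0001, 0.0]]
[[-0.1, 0.0, 0.0], [0.0, -0.4, -0.8], [0.0, -0.4, -0.8], [-0.1, -0.3, -0.7], [0.0, -0.4, -0.8], [-0.1, -0.4, -0.8]]
```

Request:
{"name": "arm_command", "arguments": {"slide": [[-0.0025, -0.0002, 0.0002], [-0.0025, 0.0001, 0], [-0.0025, 0.0002, -0.0001], [-0.0025, 0.0001, -0.0001], [-0.0025, 0.0001, 0], [0, 0, 0], [0, 0, 0], [0, 0, 0]], "angular": [[-0.1, -0.1, -0.1], [0, -0.3, -0.6], [0, -0.3, -0.7], [-0.1, -0.3, -0.6], [0, -0.3, -0.6], [0, 0, 0], [0, 0, 0], [0, 0, 0]], "hand": [0.04, 0.04, 0.04, 0.04, 0.04, 0.04, 0.04, 0.04]}}

```text
time: 15.15
tool_pos: [0.6031, 0.2117, 0.1216]
tcp_rot: [2.144, 2.239, -0.059]
wrist_force: [-0.8, 0.1, -1.5]
width: 0.492
```

```bash
python3 -c "
from path import *
st();plan(0.024,6)"
```

```text
t 15.15 p [0.6031 0.2117 0.1216] F [-0.82  0.08 -1.5 ] T [ 0.02  -0.002  0.02 ] w 0.042 yaw_y 2.48 z [ 0.003 -0.055 -0.998] q [ 0.33  0.3   1.78 -0.06  1.07  0.31]
s0 0.0099 err [0.0001 0.     0.0001]
[[-0.0024, 0.0, 0.0], [-0.0024, 0.0, 0.0], [-0.0024, 0.0, 0.0], [-0.0023, 0.0, 0.0], [-0.0024, 0.0, 0.0], [-0.0023, 0.0, 0.0]]
[[0.0, -0.4, -0.8], [-0.1, -0.2, -0.5], [0.0, 0.0, 0.0], [0.0, 0.0, 0.0], [0.0, 0.0, 0.0], [0.0, 0.0, 0.0]]
```

Request:
{"name": "arm_command", "arguments": {"slide": [[-0.0025, 0, 0], [-0.0025, 0, 0], [-0.0025, 0, 0], [-0.0025, 0, 0], [-0.0025, 0, 0], [-0.0025, 0, 0], [-0.0025, 0, 0], [0, 0, 0]], "angular": [[0, -0.4, -0.8], [-0.1, -0.2, -0.5], [0, 0, 0], [0, 0, 0], [0, 0, 0], [0, 0, 0], [0, 0, 0], [0, 0, 0]], "hand": [0.04, 0.04, 0.04, 0.04, 0.04, 0.04, 0.04, 0.04]}}

```text
time: 15.95
tool_pos: [0.6043, 0.1926, 0.1229]
tcp_rot: [2.11, 2.259, -0.07]
wrist_force: [0.2, 0.1, -2.3]
width: 0.493
```

```bash
python3 -c "
from path import *
st();plan(0.05,8)"
```

```text
t 15.95 p [0.6043 0.1926 0.1229] F [ 0.22  0.09 -2.26] T [ 0.041  0.019 -0.007] w 0.0421 yaw_y 3.9 z [ 0.005 -0.067 -0.998] q [ 0.3   0.29  1.79 -0.07  1.07  0.27]
s0 0.0289 err [ 0.     -0.      0.0001]
[[-0.0026, 0.0, 0.0001], [-0.0027, 0.0, 0.0], [-0.0026, 0.0, 0.0], [-0.0026, 0.0, 0.0], [-0.0027, 0.0, 0.0], [-0.0026, 0.0, 0.0], [-0.0026, 0.0, 0.0], [-0.0027, 0.0, 0.0]]
[[0.1, 0.0, 0.1], [0.0, 0.0, 0.0], [0.0, 0.0, 0.0], [0.0, 0.0, 0.0], [0.0, 0.0, 0.0], [0.0, 0.0, 0.0], [0.0, 0.0, 0.0], [0.0, 0.0, 0.0]]
```

Request:
{"name": "arm_command", "arguments": {"slide": [[-0.0025, 0, 0.0001], [-0.0025, 0, 0], [-0.0025, 0, 0], [-0.0025, 0, 0], [-0.0025, 0, 0], [-0.0025, 0, 0], [-0.0025, 0, 0], [0, 0, 0]], "angular": [[0.1, 0, 0.1], [0, 0, 0], [0, 0, 0], [0, 0, 0], [0, 0, 0], [0, 0, 0], [0, 0, 0], [0, 0, 0]], "hand": [0.04, 0.04, 0.04, 0.04, 0.04, 0.04, 0.04, 0.04]}}

```text
time: 16.75
tool_pos: [0.6055, 0.1735, 0.1241]
tcp_rot: [2.113, 2.258, -0.072]
wrist_force: [0.6, -0.1, -1.4]
width: 0.49
```

```bash
python3 -c "
from path import *
avg(3);plan(0.075,8)"
```

```text
avg [ 0.6055  0.1738  0.124   0.1027 -0.2298 -1.5266  0.0719  0.0121  0.0394] sd [0.000e+00 1.000e-04 0.000e+00 6.094e-01 5.870e-01 2.380e-01 2.080e-02
 3.010e-02 2.690e-02]
s0 0.0477 err [ 0. -0. -0.]
[[-0.0034, 0.0, 0.0], [-0.0034, 0.0, 0.0], [-0.0034, 0.0, 0.0], [-0.0035, 0.0, 0.0], [-0.0034, 0.0, 0.0], [-0.0034, 0.0, 0.0], [-0.0034, 0.0, 0.0], [-0.0034, 0.0, 0.0]]
[[-0.1, 0.0, 0.0], [0.0, 0.0, 0.0], [0.0, 0.0, 0.0], [0.0, 0.0, 0.0], [0.0, 0.0, 0.0], [0.0, 0.0, 0.0], [0.0, 0.0, 0.0], [0.0, 0.0, 0.0]]
```

Request:
{"name": "arm_command", "arguments": {"slide": [[0, 0, -0.001], [0, 0, -0.001], [0, 0, 0], [0, 0, 0], [0, 0, 0], [0, 0, 0], [0, 0, 0], [0, 0, 0]], "angular": [[0, 0, 0], [0, 0, 0], [0, 0, 0], [0, 0, 0], [0, 0, 0], [0, 0, 0], [0, 0, 0], [0, 0, 0]], "hand": [0.04, 0.04, 0.04, 0.04, 0.04, 0.04, 0.04, 0.04]}}

```text
time: 17.7
tool_pos: [0.6055, 0.1746, 0.1262]
tcp_rot: [2.112, 2.259, -0.071]
wrist_force: [-0.4, 0.2, -1.6]
width: 0.49
```

```bash
python3 -c "
from path import *
avg(3);plan(0.075,1)"
```

```text
avg [ 0.6055  0.1746  0.1262 -0.0889 -0.0795 -1.7566  0.0516  0.0185  0.0243] sd [0.     0.     0.     0.4401 0.1699 0.3214 0.0203 0.0299 0.0172]
s0 0.0472 err [-0.      0.0001  0.0022]
[[-0.0278, 0.0, 0.0022]]
[[0.0, 0.0, 0.0]]
```

Request:
{"name": "arm_command", "arguments": {"slide": [[0, 0, 0.001], [0, 0, 0.001], [0, 0, 0.001], [0, 0, 0.0008], [0, 0, 0], [0, 0, 0], [0, 0, 0], [0, 0, 0]], "angular": [[0, 0, 0], [0, 0, 0], [0, 0, 0], [0, 0, 0], [0, 0, 0], [0, 0, 0], [0, 0, 0], [0, 0, 0]], "hand": [0.04, 0.04, 0.04, 0.04, 0.04, 0.04, 0.04, 0.04]}}

```text
time: 18.65
tool_pos: [0.6054, 0.1742, 0.1219]
tcp_rot: [2.113, 2.259, -0.072]
wrist_force: [0.4, -0.5, -1.5]
width: 0.491
```

```bash
python3 -c "
from path import *
avg(3);plan(0.075,1)"
```

```text
avg [ 0.6054  0.1742  0.1219  0.5625  0.1871 -1.5966  0.0848 -0.0036  0.0067] sd [0.     0.     0.     0.2264 0.3429 0.3155 0.0346 0.0027 0.028 ]
s0 0.0472 err [-0.     -0.0001 -0.0021]
[[-0.0278, 0.0, -0.0021]]
[[-0.1, 0.0, 0.0]]
```

Request:
{"name": "arm_command", "arguments": {"slide": [[0, 0, -0.001], [0, 0, -0.0011], [-0.003, 0, 0], [-0.004, 0, 0], [-0.004, 0, 0], [-0.004, 0, 0], [-0.004, 0, 0], [-0.002, 0, 0]], "angular": [[0, 0, 0], [0, 0, 0], [0, 0, 0], [0, 0, 0], [0, 0, 0], [0, 0, 0], [0, 0, 0], [0, 0, 0]], "hand": [0.04, 0.04, 0.04, 0.04, 0.04, 0.04, 0.04, 0.04]}}

```text
time: 19.6
tool_pos: [0.607, 0.1516, 0.1259]
tcp_rot: [2.112, 2.259, -0.072]
wrist_force: [0.3, -1.0, -1.4]
width: 0.492
```

```bash
python3 -c "
from path import *
st();plan(0.095,8)"
```

```text
t 19.6 p [0.607  0.1516 0.1259] F [ 0.31 -0.98 -1.39] T [ 0.04  -0.041 -0.017] w 0.042 yaw_y 3.83 z [ 0.004 -0.067 -0.998] q [ 0.24  0.27  1.81 -0.08  1.07  0.21]
s0 0.0702 err [0.     0.     0.0004]
[[-0.0031, 0.0, 0.0004], [-0.0031, 0.0, 0.0], [-0.0031, 0.0, 0.0], [-0.0031, 0.0, 0.0], [-0.0031, 0.0, 0.0], [-0.0031, 0.0, 0.0], [-0.0031, 0.0, 0.0], [-0.0031, 0.0, 0.0]]
[[0.0, 0.0, 0.0], [0.0, 0.0, 0.0], [0.0, 0.0, 0.0], [0.0, 0.0, 0.0], [0.0, 0.0, 0.0], [0.0, 0.0, 0.0], [0.0, 0.0, 0.0], [0.0, 0.0, 0.0]]
```

Request:
{"name": "arm_command", "arguments": {"slide": [[-0.003, 0, 0.0004], [-0.004, 0, 0], [-0.004, 0, 0], [-0.004, 0, 0], [-0.004, 0, 0], [-0.004, 0, 0], [-0.002, 0, 0], [0, 0, 0]], "angular": [[0, 0, 0], [0, 0, 0], [0, 0, 0], [0, 0, 0], [0, 0, 0], [0, 0, 0], [0, 0, 0], [0, 0, 0]], "hand": [0.04, 0.04, 0.04, 0.04, 0.04, 0.04, 0.04, 0.04]}}

```text
time: 20.4
tool_pos: [0.6088, 0.1238, 0.1273]
tcp_rot: [2.113, 2.258, -0.072]
wrist_force: [0.6, -0.0, -1.8]
width: 0.489
```

Request:
{"name": "arm_command", "arguments": {"slide": [[0, 0.001, 0], [0, 0.001, 0], [0, 0, 0], [0, 0, 0], [0, 0, 0], [0, 0, 0], [0, 0, 0], [0, 0, 0]], "angular": [[0, 0, 0], [0, 0, 0], [0, 0, 0], [0, 0, 0], [0, 0, 0], [0, 0, 0], [0, 0, 0], [0, 0, 0]], "hand": [0.04, 0.04, 0.04, 0.04, 0.04, 0.04, 0.04, 0.04]}}

```text
time: 21.2
tool_pos: [0.611, 0.1246, 0.1272]
tcp_rot: [2.113, 2.259, -0.071]
wrist_force: [0.4, 0.3, -1.1]
width: 0.491
```

```bash
python3 -c "
from path import *
avg(3);plan(0.095,1)"
```

```text
avg [ 0.611   0.1246  0.1272  0.0579 -0.1068 -1.5072  0.0544  0.0191  0.005 ] sd [0.     0.     0.     0.616  0.1195 0.3411 0.0218 0.0199 0.0197]
s0 0.0974 err [ 0.0022  0.0001 -0.0001]
[[0.0024, -0.0022, -0.0001]]
[[-0.1, 0.0, 0.0]]
```

No contact at +2.2 mm. Now the other side.

Request:
{"name": "arm_command", "arguments": {"slide": [[0, -0.001, 0], [0, -0.001, 0], [0, -0.001, 0], [0, -0.001, 0], [0, 0, 0], [0, 0, 0], [0, 0, 0], [0, 0, 0]], "angular": [[0, 0, 0], [0, 0, 0], [0, 0, 0], [0, 0, 0], [0, 0, 0], [0, 0, 0], [0, 0, 0], [0, 0, 0]], "hand": [0.04, 0.04, 0.04, 0.04, 0.04, 0.04, 0.04, 0.04]}}

```text
time: 22.15
tool_pos: [0.6065, 0.1242, 0.1273]
tcp_rot: [2.113, 2.259, -0.071]
wrist_force: [-0.3, -0.1, -1.5]
width: 0.491
```

```bash
python3 -c "
from path import *
avg(3);plan(0.125,7)"
```

```text
avg [ 0.6066  0.1242  0.1273 -0.2011 -0.1829 -1.6869  0.0511 -0.0023  0.0266] sd [0.     0.     0.     0.5978 0.7745 0.3841 0.0208 0.0136 0.0339]
s0 0.0974 err [-0.0022 -0.0002 -0.    ]
[[-0.0039, 0.0022, 0.0], [-0.004, 0.0, 0.0], [-0.0039, 0.0, 0.0], [-0.0039, 0.0, 0.0], [-0.004, 0.0, 0.0], [-0.0039, 0.0, 0.0], [-0.0039, 0.0, 0.0]]
[[0.0, 0.0, 0.0], [0.0, 0.0, 0.0], [0.0, 0.0, 0.0], [0.0, 0.0, 0.0], [0.0, 0.0, 0.0], [0.0, 0.0, 0.0], [0.0, 0.0, 0.0]]
```

Centred within about 0.6 mm on both sides, so I continue along the rod.

Request:
{"name": "arm_command", "arguments": {"slide": [[0, 0.0011, 0], [0, 0.0011, 0], [-0.003, 0, 0], [-0.004, 0, 0], [-0.004, 0, 0], [-0.004, 0, 0], [-0.004, 0, 0], [-0.003, 0, 0]], "angular": [[0, 0, 0], [0, 0, 0], [0, 0, 0], [0, 0, 0], [0, 0, 0], [0, 0, 0], [0, 0, 0], [0, 0, 0]], "hand": [0.04, 0.04, 0.04, 0.04, 0.04, 0.04, 0.04, 0.04]}}

```text
time: 23.1
tool_pos: [0.6106, 0.1006, 0.1288]
tcp_rot: [2.112, 2.259, -0.072]
wrist_force: [0.3, -0.1, -1.4]
width: 0.491
```

```bash
python3 -c "
from path import *
st();plan(0.15,8)"
```

```text
t 23.1 p [0.6106 0.1006 0.1288] F [ 0.32 -0.14 -1.42] T [0.062 0.002 0.035] w 0.0419 yaw_y 3.83 z [ 0.003 -0.067 -0.998] q [ 0.16  0.25  1.83 -0.08  1.07  0.13]
s0 0.1213 err [ 0.0002 -0.     -0.0001]
[[-0.0036, -0.0002, -0.0001], [-0.0036, 0.0, 0.0], [-0.0035, 0.0, 0.0], [-0.0036, 0.0, 0.0], [-0.0036, 0.0, 0.0], [-0.0036, 0.0, 0.0], [-0.0036, 0.0, 0.0], [-0.0036, 0.0, 0.0]]
[[-0.1, 0.0, 0.0], [0.0, 0.0, 0.0], [0.0, 0.0, 0.0], [0.0, 0.0, 0.0], [0.0, 0.0, 0.0], [0.0, 0.0, 0.0], [0.0, 0.0, 0.0], [0.0, 0.0, 0.0]]
```

Request:
{"name": "arm_command", "arguments": {"slide": [[-0.004, -0.0002, -0.0001], [-0.004, 0, 0], [-0.004, 0, 0], [-0.004, 0, 0], [-0.004, 0, 0], [-0.004, 0, 0], [-0.004, 0, 0], [-0.003, 0, 0]], "angular": [[0, 0, 0], [0, 0, 0], [0, 0, 0], [0, 0, 0], [0, 0, 0], [0, 0, 0], [0, 0, 0], [0, 0, 0]], "hand": [0.04, 0.04, 0.04, 0.04, 0.04, 0.04, 0.04, 0.04]}}

```text
time: 23.9
tool_pos: [0.6126, 0.0667, 0.1313]
tcp_rot: [2.113, 2.258, -0.072]
wrist_force: [-0.9, -0.7, -1.6]
width: 0.494
```

```bash
python3 -c "
from path import *
st();plan(0.19,8)"
```

```text
t 23.9 p [0.6126 0.0667 0.1313] F [-0.88 -0.66 -1.63] T [0.075 0.033 0.027] w 0.0422 yaw_y 3.81 z [ 0.004 -0.067 -0.998] q [ 0.1   0.25  1.84 -0.08  1.06  0.08]
s0 0.1554 err [-0.0001 -0.      0.0001]
[[-0.0043, 0.0001, 0.0001], [-0.0043, 0.0, 0.0], [-0.0044, 0.0, 0.0], [-0.0043, 0.0, 0.0], [-0.0043, 0.0, 0.0], [-0.0043, 0.0, 0.0], [-0.0044, 0.0, 0.0], [-0.0043, 0.0, 0.0]]
[[0.0, 0.0, 0.0], [0.0, 0.0, 0.0], [0.0, 0.0, 0.0], [0.0, 0.0, 0.0], [0.0, 0.0, 0.0], [0.0, 0.0, 0.0], [0.0, 0.0, 0.0], [0.0, 0.0, 0.0]]
```

Request:
{"name": "arm_command", "arguments": {"slide": [[-0.004, 0.0001, 0.0001], [-0.004, 0, 0], [-0.004, 0, 0], [-0.004, 0, 0], [-0.004, 0, 0], [-0.004, 0, 0], [-0.004, 0, 0], [-0.004, 0, 0]], "angular": [[0, 0, 0], [0, 0, 0], [0, 0, 0], [0, 0, 0], [0, 0, 0], [0, 0, 0], [0, 0, 0], [0, 0, 0]], "hand": [0.04, 0.04, 0.04, 0.04, 0.04, 0.04, 0.04, 0.04]}}

```text
time: 24.7
tool_pos: [0.615, 0.0321, 0.1335]
tcp_rot: [2.113, 2.258, -0.072]
wrist_force: [1.0, 0.7, -1.3]
width: 0.491
```

```bash
python3 -c "
from path import *
st();plan(0.225,8)"
```

```text
t 24.7 p [0.615  0.0321 0.1335] F [ 0.95  0.7  -1.29] T [ 0.045 -0.034  0.007] w 0.0419 yaw_y 3.82 z [ 0.004 -0.067 -0.998] q [ 0.05  0.24  1.84 -0.08  1.06  0.02]
s0 0.1902 err [ 0. -0. -0.]
[[-0.0043, 0.0, 0.0], [-0.0044, -0.0001, 0.0], [-0.0044, 0.0, 0.0], [-0.0043, 0.0, 0.0], [-0.0044, 0.0, 0.0], [-0.0043, 0.0, 0.0], [-0.0044, 0.0, 0.0], [-0.0043, 0.0, 0.0]]
[[-0.1, 0.0, 0.0], [0.0, 0.0, 0.0], [0.0, 0.0, 0.0], [0.0, 0.0, 0.0], [0.0, 0.0, 0.0], [0.0, 0.0, 0.0], [0.0, 0.0, 0.0], [0.0, 0.0, 0.0]]
```

Request:
{"name": "arm_command", "arguments": {"slide": [[-0.004, 0, 0], [-0.004, 0, 0], [-0.004, 0, 0], [-0.004, 0, 0], [-0.004, 0, 0], [-0.004, 0, 0], [-0.004, 0, 0], [-0.002, 0, 0]], "angular": [[0, 0, 0], [0, 0, 0], [0, 0, 0], [0, 0, 0], [0, 0, 0], [0, 0, 0], [0, 0, 0], [0, 0, 0]], "hand": [0.04, 0.04, 0.04, 0.04, 0.04, 0.04, 0.04, 0.04]}}

```text
time: 25.5
tool_pos: [0.6172, -0.0008, 0.1357]
tcp_rot: [2.113, 2.258, -0.072]
wrist_force: [0.8, 0.7, -2.5]
width: 0.494
```

```bash
python3 - <<'E'
from path import *
st();plan(0.225,1)
im=bot.read_camera("top");cv2.imwrite("pics/top5.png",im[:,:,::-1])
im=bot.read_camera("scene");cv2.imwrite("pics/scene5.png",cv2.resize(im[130:310,320:560,::-1],(800,600)))
E
```

```text
t 25.5 p [ 0.6172 -0.0008  0.1357] F [ 0.77  0.7  -2.47] T [ 0.085 -0.018  0.025] w 0.0422 yaw_y 3.81 z [ 0.004 -0.067 -0.998] q [-0.    0.24  1.84 -0.08  1.06 -0.03]
s0 0.2232 err [ 0. -0.  0.]
[[-0.0018, 0.0, 0.0]]
[[-0.1, 0.0, 0.0]]
```

View pics/top5.png

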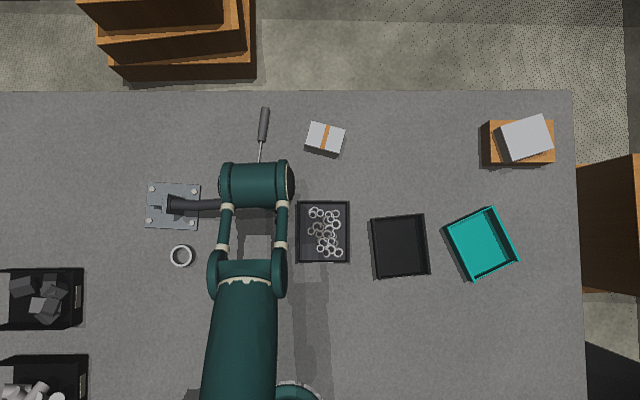

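View pics/scene5.png

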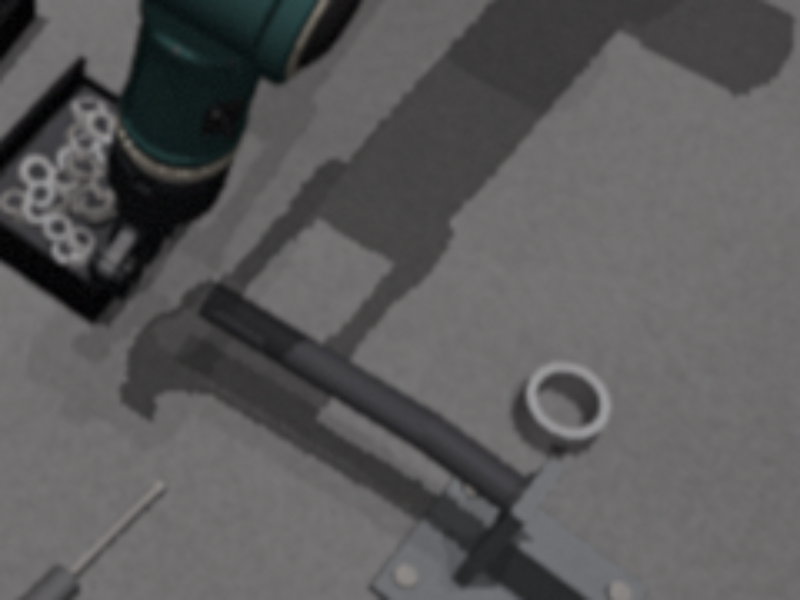

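```bash
python3 - <<'E'
from mv import *
p,R=rows(np.array([.60,-.06,.205]),down(5),8)
E
```

```text
slide [[-0.008, -0.003, -0.008], [-0.008, -0.002, -0.008], [-0.007, -0.003, -0.009], [-0.008, -0.003, -0.008], [-0.007, -0.002, -0.008], [-0.008, -0.003, -0.009], [-0.007, -0.003, -0.008], [-0.007, -0.003, -0.009]] 
angular [[0.0, 0.5, -0.2], [0.0, 0.5, -0.1], [0.0, 0.4, -0.2], [0.0, 0.5, -0.1], [-0.1, 0.5, -0.2], [0.0, 0.5, -0.1], [0.0, 0.5, -0.2], [0.0, 0.4, -0.1]]
```

Request:
{"name": "arm_command", "arguments": {"slide": [[-0.008, -0.002, -0.008], [-0.008, -0.002, -0.008], [-0.007, -0.003, -0.009], [-0.008, -0.003, -0.008], [-0.007, -0.002, -0.008], [-0.008, -0.003, -0.009], [-0.007, -0.003, -0.008], [-0.007, -0.003, -0.009]], "angular": [[0, 0.5, -0.2], [0, 0.5, -0.1], [0, 0.4, -0.2], [0, 0.5, -0.1], [-0.1, 0.5, -0.2], [0, 0.5, -0.1], [0, 0.5, -0.2], [0, 0.4, -0.1]], "hand": [0.04, 0.04, 0.04, 0.04, 0.04, 0.04, 0.04, 0.04]}}

```text
time: 26.4
tool_pos: [0.5991, -0.0646, 0.2111]
tcp_rot: [-2.117, -2.317, -0.006]
wrist_force: [0.6, -0.4, -1.8]
width: 0.492
```

```bash
python3 - <<'E'
from mv import *
st();p,R=rows(np.array([.54,-.20,.205]),down(5),8); rows(np.array([.489,-.315,.19]),down(5),8,p,R)
E
```

```text
t 26.4 p [ 0.5991 -0.0646  0.2111] F [ 0.61 -0.37 -1.8 ] T [0.047 0.01  0.013] w 0.042 yaw_y 5.17 z [ 0.     0.005 -1.   ] q [-0.15  0.15  1.8   0.    1.2  -0.24]
slide [[-0.016, -0.009, 0.001], [-0.016, -0.009, 0.0], [-0.017, -0.009, 0.001], [-0.016, -0.008, 0.001], [-0.016, -0.009, 0.001], [-0.016, -0.009, 0.0], [-0.016, -0.009, 0.001], [-0.017, -0.009, 0.001]] 
angular [[0.0, 0.0, 0.0], [0.0, -0.1, 0.0], [0.0, 0.0, 0.1], [0.0, 0.0, 0.0], [0.0, -0.1, 0.0], [0.0, 0.0, 0.0], [0.0, 0.0, 0.0], [0.0, -0.1, 0.1]]
slide [[-0.014, -0.008, 0.002], [-0.013, -0.007, 0.002], [-0.014, -0.008, 0.002], [-0.014, -0.007, 0.001], [-0.014, -0.008, 0.002], [-0.013, -0.008, 0.002], [-0.014, -0.007, 0.002], [-0.014, -0.008, 0.002]] 
angular [[0.0, 0.0, 0.0], [0.0, 0.0, 0.0], [0.0, 0.0, 0.0], [0.0, 0.0, 0.0], [0.0, 0.0, 0.0], [0.0, 0.0, 0.0], [0.0, 0.0, 0.0], [0.0, 0.0, 0.0]]
```

Request:
{"name": "arm_command", "arguments": {"slide": [[-0.016, -0.009, 0.001], [-0.016, -0.009, 0], [-0.017, -0.009, 0.001], [-0.016, -0.008, 0.001], [-0.016, -0.009, 0.001], [-0.016, -0.009, 0], [-0.016, -0.009, 0.001], [-0.017, -0.009, 0.001]], "angular": [[0, 0, 0], [0, -0.1, 0], [0, 0, 0.1], [0, 0, 0], [0, -0.1, 0], [0, 0, 0], [0, 0, 0], [0, -0.1, 0.1]], "hand": [0.04, 0.04, 0.04, 0.04, 0.04, 0.04, 0.04, 0.04]}}

```text
time: 27.2
tool_pos: [0.5389, -0.208, 0.2115]
tcp_rot: [2.117, 2.314, 0.009]
wrist_force: [-0.5, -0.5, -2.5]
width: 0.492
```

```bash
python3 - <<'E'
from mv import *
st();p,R=rows(np.array([.489,-.319,.185]),down(5),7)
E
```

```text
t 27.2 p [ 0.5389 -0.208   0.2115] F [-0.48 -0.45 -2.48] T [-0.026 -0.006  0.072] w 0.042 yaw_y 5.07 z [ 0.008  0.001 -1.   ] q [-0.41  0.1   1.85  0.    1.19 -0.5 ]
slide [[-0.015, -0.009, 0.004], [-0.015, -0.008, 0.003], [-0.015, -0.009, 0.004], [-0.016, -0.008, 0.004], [-0.015, -0.009, 0.004], [-0.015, -0.008, 0.003], [-0.015, -0.009, 0.004]] 
angular [[0.1, 0.0, 0.0], [0.0, 0.0, 0.0], [0.1, 0.0, 0.0], [0.1, 0.0, 0.0], [0.0, 0.0, 0.1], [0.1, 0.0, 0.0], [0.1, 0.0, 0.0]]
```

Request:
{"name": "arm_command", "arguments": {"slide": [[-0.016, -0.009, 0.004], [-0.016, -0.009, 0.004], [-0.016, -0.009, 0.004], [-0.016, -0.009, 0.004], [-0.014, -0.008, 0.004], [-0.012, -0.006, 0.003], [-0.006, -0.003, 0.001], [0, 0, 0]], "angular": [[0.1, 0, 0], [0, 0, 0], [0.1, 0, 0], [0.1, 0, 0], [0, 0, 0], [0.1, 0, 0], [0, 0, 0], [0, 0, 0]], "hand": [0.04, 0.04, 0.04, 0.04, 0.04, 0.04, 0.04, 0.04]}}

```text
time: 28.0
tool_pos: [0.4903, -0.3171, 0.19]
tcp_rot: [2.123, 2.313, 0.004]
wrist_force: [-0.5, 0.4, -1.4]
width: 0.489
```

```bash
python3 - <<'E'
from mv import *
st();p,R=rows(np.array([.489,-.319,.10]),down(5),7)
im=bot.read_camera("top");cv2.imwrite("pics/top6.png",cv2.resize(im[150:330,300:540,::-1],(800,600)))
im=bot.read_camera("scene");cv2.imwrite("pics/scene6.png",cv2.resize(im[30:230,170:430,::-1],(780,600)))
E
```

```text
t 28.0 p [ 0.4903 -0.3171  0.19  ] F [-0.5   0.36 -1.36] T [-0.011 -0.012 -0.055] w 0.0417 yaw_y 4.89 z [ 0.003  0.001 -1.   ] q [-0.62  0.13  1.86  0.    1.15 -0.7 ]
slide [[0.0, 0.0, 0.013], [-0.001, 0.0, 0.013], [0.0, -0.001, 0.013], [0.0, 0.0, 0.012], [0.0, 0.0, 0.013], [-0.001, 0.0, 0.013], [0.0, -0.001, 0.013]] 
angular [[0.0, 0.0, 0.0], [0.1, 0.0, 0.0], [0.0, 0.0, 0.0], [0.0, 0.0, -0.1], [0.0, 0.0, 0.0], [0.1, 0.0, 0.0], [0.0, 0.0, 0.0]]
```

View pics/top6.png

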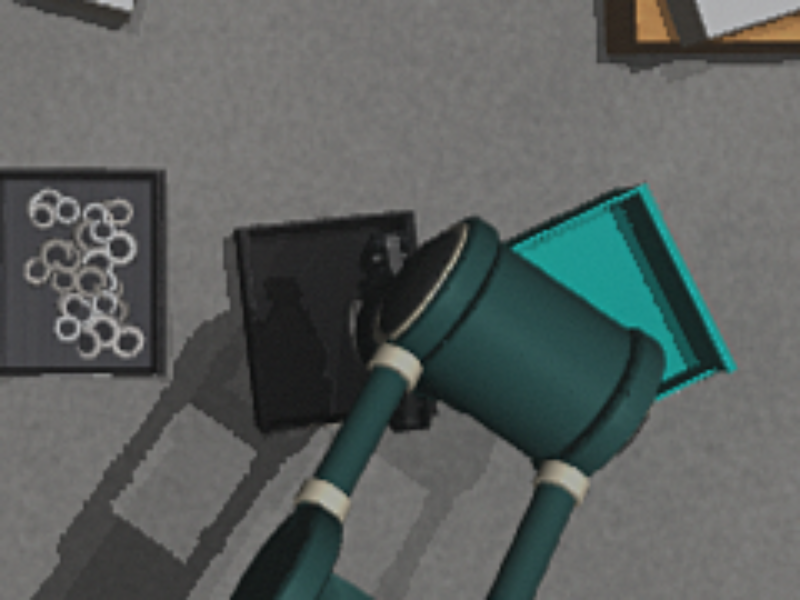

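View pics/scene6.png

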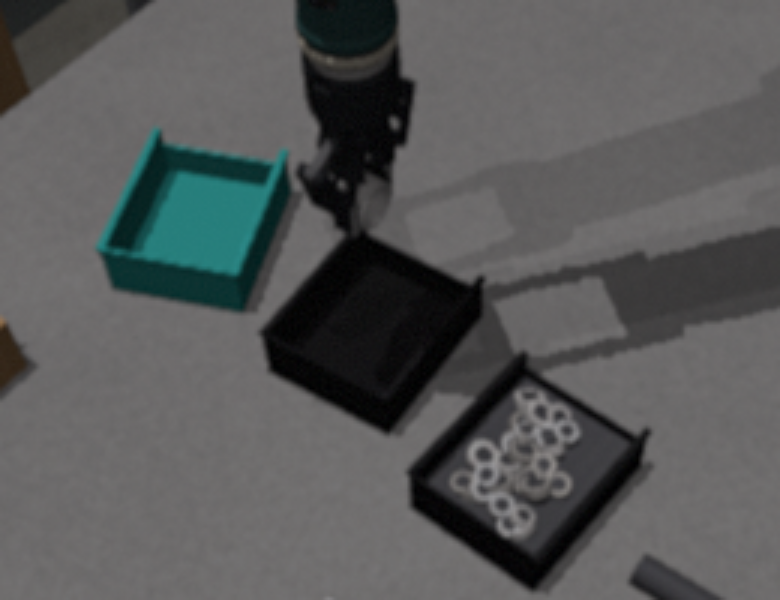

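Request:
{"name": "arm_command", "arguments": {"slide": [[0, 0, 0.013], [-0.001, 0, 0.013], [0, -0.001, 0.013], [0, 0, 0.013], [0, 0, 0.013], [-0.001, 0, 0.013], [0, 0, 0.01], [0, 0, 0.005]], "angular": [[0, 0, 0], [0.1, 0, 0], [0, 0, 0], [0, 0, 0], [0, 0, 0], [0.1, 0, 0], [0, 0, 0], [0, 0, 0]], "hand": [0.04, 0.04, 0.04, 0.04, 0.04, 0.04, 0.04, 0.04]}}

```text
time: 28.9
tool_pos: [0.4905, -0.3151, 0.0879]
tcp_rot: [-2.117, -2.317, -0.001]
wrist_force: [0.2, -0.6, -1.1]
width: 0.492
```

```bash
python3 - <<'E'
from mv import *
st();p,R=rows(np.array([.489,-.319,.035]),down(5),7)
im=bot.read_camera("top");cv2.imwrite("pics/top7.png",cv2.resize(im[180:300,340:500,::-1],(800,600)))
im=bot.read_camera("scene");cv2.imwrite("pics/scene7.png",cv2.resize(im[70:190,230:390,::-1],(800,600)))
E
```

```text
t 28.9 p [ 0.4905 -0.3151  0.0879] F [ 0.18 -0.58 -1.15] T [-0.007  0.013 -0.013] w 0.042 yaw_y 5.15 z [-0.002  0.003 -1.   ] q [-0.61  0.23  1.94  0.    0.97 -0.71]
slide [[-0.001, 0.0, 0.008], [0.0, -0.001, 0.007], [-0.001, 0.0, 0.008], [0.0, 0.0, 0.007], [-0.001, 0.0, 0.008], [0.0, -0.001, 0.007], [-0.001, 0.0, 0.008]] 
angular [[0.0, 0.0, 0.0], [0.0, 0.0, 0.0], [0.0, -0.1, 0.1], [-0.1, 0.0, 0.0], [0.0, 0.0, 0.0], [0.0, 0.0, 0.0], [0.0, -0.1, 0.1]]
```

View pics/top7.png

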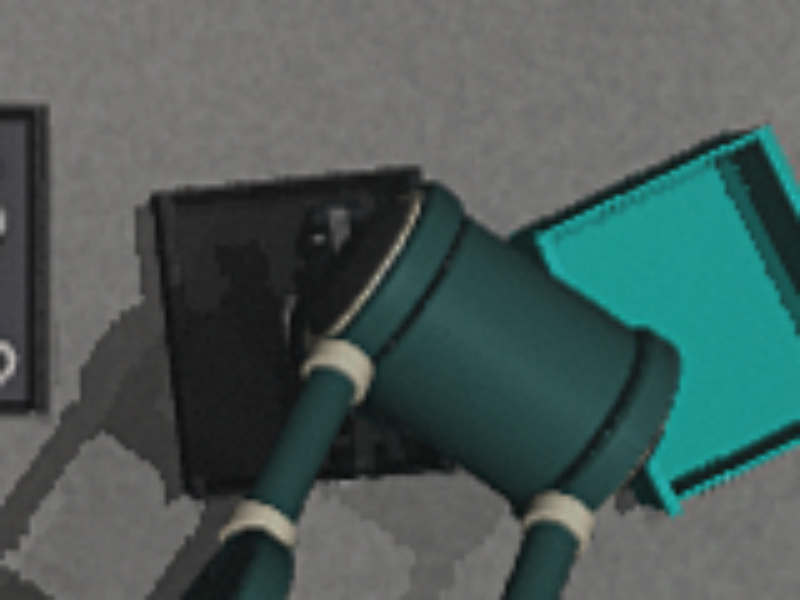

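View pics/scene7.png

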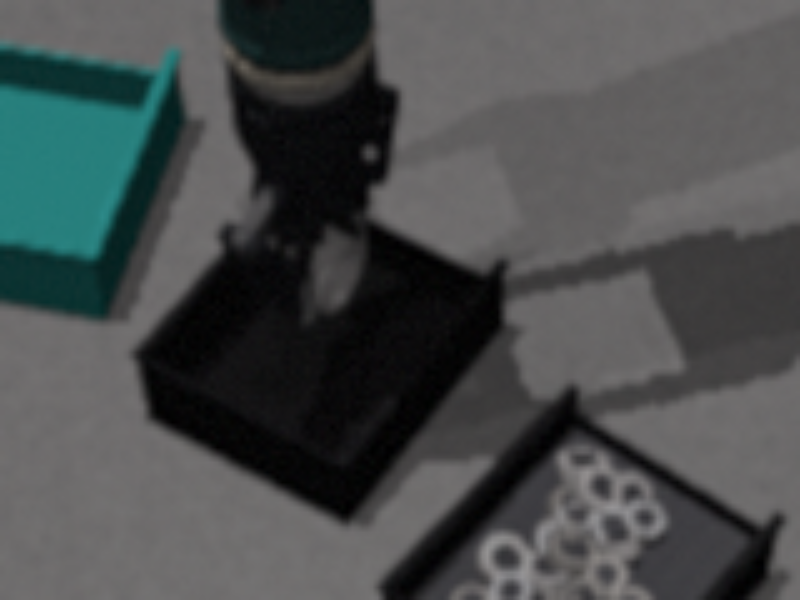

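Request:
{"name": "arm_command", "arguments": {"slide": [[-0.001, 0, 0.008], [0, -0.001, 0.008], [-0.001, 0, 0.008], [0, 0, 0.008], [-0.001, 0, 0.008], [0, -0.001, 0.006], [0, 0, 0.003], [0, 0, 0]], "angular": [[0, 0, 0], [0, 0, 0], [0, -0.1, 0.1], [-0.1, 0, 0], [0, 0, 0], [0, 0, 0], [0, -0.1, 0.1], [0, 0, 0]], "hand": [0.04, 0.04, 0.04, 0.04, 0.04, 0.04, 0.04, 0.04]}}

```text
time: 29.8
tool_pos: [0.49, -0.3198, 0.0368]
tcp_rot: [2.121, 2.311, 0.0]
wrist_force: [0.2, 0.6, -2.1]
width: 0.495
```

```bash
python3 - <<'E'
from mv import *
avg(2);st()
E
```

```text
avg [ 0.4902 -0.3199  0.0373  0.2818  0.3128 -1.3563  0.0101 -0.0298  0.03  ] sd [1.000e-04 1.000e-04 2.000e-04 7.200e-02 6.971e-01 3.819e-01 1.460e-02
 1.220e-02 1.320e-02]
t 29.9 p [ 0.4904 -0.32    0.0375] F [ 0.21  1.01 -0.97] T [-0.004 -0.042  0.043] w 0.0419 yaw_y 4.92 z [ 0.004 -0.003 -1.   ] q [-0.62  0.3   1.97 -0.    0.87 -0.71]
```

Now 20.5 mm remains to the expected contact (TCP z ≈ 0.017). I'll go down 17 mm and then feel for the floor.

Request:
{"name": "arm_command", "arguments": {"slide": [[0, 0, 0.003], [0, 0, 0.004], [0, 0, 0.004], [0, 0, 0.003], [0, 0, 0.002], [0, 0, 0.001], [0, 0, 0], [0, 0, 0]], "angular": [[0, 0, 0], [0, 0, 0], [0, 0, 0], [0, 0, 0], [0, 0, 0], [0, 0, 0], [0, 0, 0], [0, 0, 0]], "hand": [0.04, 0.04, 0.04, 0.04, 0.04, 0.04, 0.04, 0.04]}}

```text
time: 30.7
tool_pos: [0.4915, -0.3206, 0.0202]
tcp_rot: [2.119, 2.309, 0.001]
wrist_force: [0.1, 0.0, -1.4]
width: 0.492
```

```bash
python3 - <<'E'
from mv import *
avg(2);st()
E
```

```text
avg [ 0.4915 -0.3207  0.0203  0.0221  0.3632 -2.1769  0.0162  0.0153  0.0386] sd [0.     0.     0.     0.1875 0.479  0.7178 0.0182 0.0144 0.0365]
t 30.8 p [ 0.4915 -0.3207  0.0203] F [-0.17 -0.12 -2.89] T [-0.002  0.001  0.075] w 0.0418 yaw_y 4.93 z [ 0.006 -0.005 -1.   ] q [-0.62  0.32  1.98 -0.    0.84 -0.71]
```

Request:
{"name": "arm_command", "arguments": {"slide": [[0, 0, 0.001], [0, 0, 0.001], [0, 0, 0.0005], [0, 0, 0], [0, 0, 0], [0, 0, 0], [0, 0, 0], [0, 0, 0]], "angular": [[0, 0, 0], [0, 0, 0], [0, 0, 0], [0, 0, 0], [0, 0, 0], [0, 0, 0], [0, 0, 0], [0, 0, 0]], "hand": [0.04, 0.04, 0.04, 0.04, 0.04, 0.04, 0.04, 0.04]}}

```text
time: 31.6
tool_pos: [0.4918, -0.3209, 0.018]
tcp_rot: [2.118, 2.308, 0.001]
wrist_force: [-0.1, -0.1, -1.3]
width: 0.49
```

```bash
python3 - <<'E'
from mv import *
avg(3);st()
E
```

```text
avg [ 0.4918 -0.3209  0.018   0.1308  0.2028 -1.554  -0.0044 -0.0148 -0.0271] sd [0.     0.     0.     0.3781 0.3075 0.1135 0.0148 0.0145 0.0218]
t 31.75 p [ 0.4918 -0.3209  0.018 ] F [-0.37 -0.18 -1.44] T [-0.001 -0.011 -0.057] w 0.042 yaw_y 4.93 z [ 0.007 -0.005 -1.   ] q [-0.62  0.32  1.98 -0.    0.83 -0.71]
```

Request:
{"name": "arm_command", "arguments": {"slide": [[0, 0, 0.0007], [0, 0, 0.0005], [0, 0, 0.0005], [0, 0, 0], [0, 0, 0], [0, 0, 0], [0, 0, 0], [0, 0, 0]], "angular": [[0.3, 0.3, 0], [0, 0, 0], [0, 0, 0], [0, 0, 0], [0, 0, 0], [0, 0, 0], [0, 0, 0], [0, 0, 0]], "hand": [0.04, 0.04, 0.04, 0.04, 0.04, 0.04, 0.04, 0.04]}}

```text
time: 32.55
tool_pos: [0.4919, -0.3209, 0.0172]
tcp_rot: [2.124, 2.314, 0.001]
wrist_force: [-0.3, -0.0, 0.9]
width: 0.492
```

```bash
python3 - <<'E'
from mv import *
avg(3);st()
E
```

```text
avg [ 0.4919 -0.321   0.0172 -0.9555  0.6253  0.8005  0.0998  0.1678 -0.019 ] sd [0.     0.     0.     0.4871 0.2162 0.3829 0.0204 0.031  0.0597]
t 32.7 p [ 0.4919 -0.321   0.0172] F [-1.46  0.37  0.35] T [0.117 0.125 0.029] w 0.042 yaw_y 4.92 z [ 0.001 -0.    -1.   ] q [-0.62  0.33  1.97  0.    0.84 -0.71]
```

Request:
{"name": "arm_command", "arguments": {"slide": [[0, 0, 0], [0, 0, 0], [0, 0, 0], [0, 0, 0], [0, 0, 0], [0, 0, 0], [0, 0, 0], [0, 0, 0]], "angular": [[0, 0, 0], [0, 0, 0], [0, 0, 0], [0, 0, 0], [0, 0, 0], [0, 0, 0], [0, 0, 0], [0, 0, 0]], "hand": [0.042, 0.043, 0.044, 0.045, 0.046, 0.048, 0.05, 0.053], "squeeze": 20}}

```text
time: 33.5
tool_pos: [0.4928, -0.3216, 0.0174]
tcp_rot: [2.122, 2.313, 0.001]
wrist_force: [0.5, 0.4, 1.0]
width: 0.622
```

```bash
python3 - <<'E'
from mv import *
avg(2);st()
im=bot.read_camera("scene");cv2.imwrite("pics/scene8.png",cv2.resize(im[70:190,230:390,::-1],(800,600)))
E
```

```text
avg [ 0.4927 -0.3216  0.0173 -0.7093  0.2203 -0.3692  0.0017  0.0341 -0.006 ] sd [0.     0.     0.     0.2013 0.1315 0.1772 0.0263 0.0105 0.0056]
t 33.6 p [ 0.4927 -0.3216  0.0173] F [-0.91  0.09 -0.55] T [ 0.028  0.045 -0.012] w 0.053 yaw_y 4.93 z [ 0.002 -0.002 -1.   ] q [-0.62  0.33  1.97  0.    0.84 -0.71]
```

View pics/scene8.png

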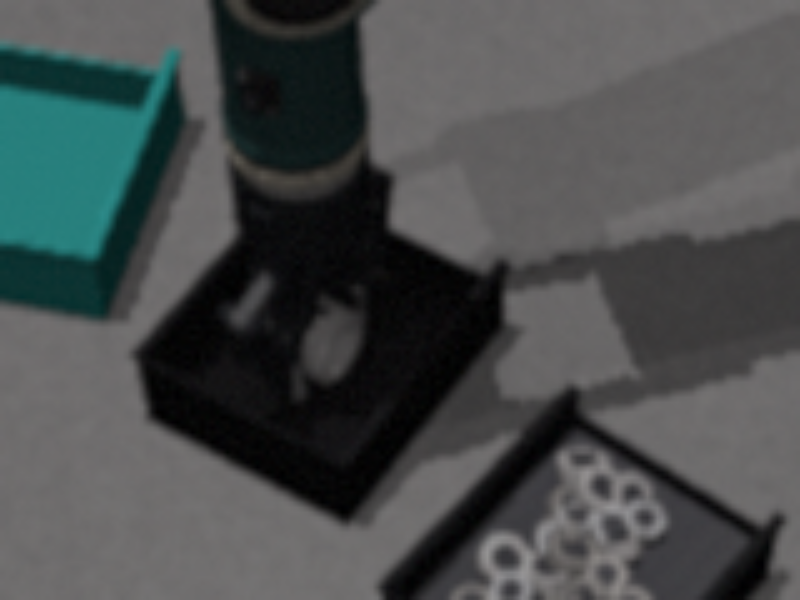

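Released on the floor. I'll open a little more while backing straight up.

Request:
{"name": "arm_command", "arguments": {"slide": [[0, 0, 0], [0, 0, 0], [0, 0, -0.003], [0, 0, -0.006], [0, 0, -0.01], [0, 0, -0.015], [0, 0, -0.02], [0, 0, -0.02]], "angular": [[0, 0, 0], [0, 0, 0], [0, 0, 0], [0, 0, 0], [0, 0, 0], [0, 0, 0], [0, 0, 0], [0, 0, 0]], "hand": [0.056, 0.06, 0.062, 0.062, 0.062, 0.062, 0.062, 0.062]}}

```text
time: 34.45
tool_pos: [0.4909, -0.3203, 0.0942]
tcp_rot: [-2.122, -2.313, 0.0]
wrist_force: [0.8, 0.6, -0.5]
width: 0.724
```

Request:
{"name": "arm_command", "arguments": {"slide": [[0, 0, -0.02], [0, 0, -0.02], [0, 0, -0.02], [0, 0, -0.02], [0.02, 0, -0.015], [0.03, 0, -0.01], [0.03, 0, -0.01], [0.03, 0, 0]], "angular": [[0, 0, 0], [0, 0, 0], [0, 0, 0], [0, 0, 0], [0, 0, 0], [0, 0, 0], [0, 0, 0], [0, 0, 0]], "hand": [0.062, 0.062, 0.062, 0.062, 0.062, 0.062, 0.062, 0.062]}}

```text
time: 35.25
tool_pos: [0.4855, -0.2136, 0.2322]
tcp_rot: [2.115, 2.293, 0.006]
wrist_force: [0.4, 0.0, 0.4]
width: 0.727
```

Request:
{"name": "arm_command", "arguments": {"slide": [[0.03, 0, 0], [0.03, 0, 0], [0.03, 0, 0], [0.03, 0, 0], [0.02, 0, 0], [0.01, 0, 0], [0, 0, 0], [0, 0, 0]], "angular": [[0, 0, 0], [0, 0, 0], [0, 0, 0], [0, 0, 0], [0, 0, 0], [0, 0, 0], [0, 0, 0], [0, 0, 0]], "hand": [0.062, 0.062, 0.062, 0.062, 0.062, 0.062, 0.062, 0.062]}}

```text
time: 36.05
tool_pos: [0.4737, -0.0562, 0.2436]
tcp_rot: [2.1, 2.284, 0.02]
wrist_force: [0.9, -1.2, -0.2]
width: 0.73
```

```bash
python3 - <<'E'
from mv import *
st()
im=bot.read_camera("top");cv2.imwrite("pics/top9.png",im[:,:,::-1])
im=bot.read_camera("scene");cv2.imwrite("pics/scene9.png",cv2.resize(im[70:190,230:390,::-1],(800,600)))
E
```

```text
t 36.05 p [ 0.4737 -0.0562  0.2436] F [ 0.87 -1.21 -0.19] T [-0.06  -0.001 -0.05 ] w 0.0624 yaw_y 4.83 z [ 0.037 -0.016 -0.999] q [-0.16 -0.15  2.03 -0.01  1.22 -0.24]
```

View pics/top9.png

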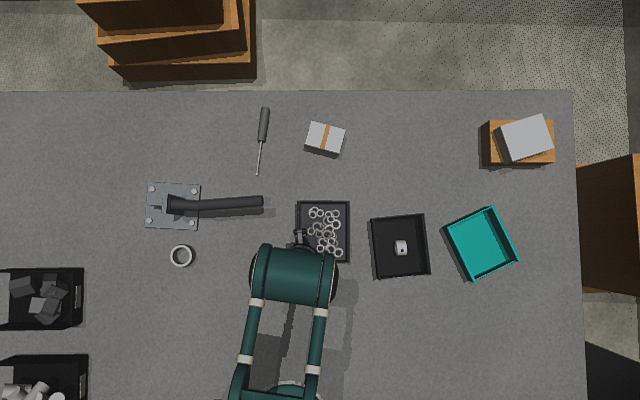

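View pics/scene9.png

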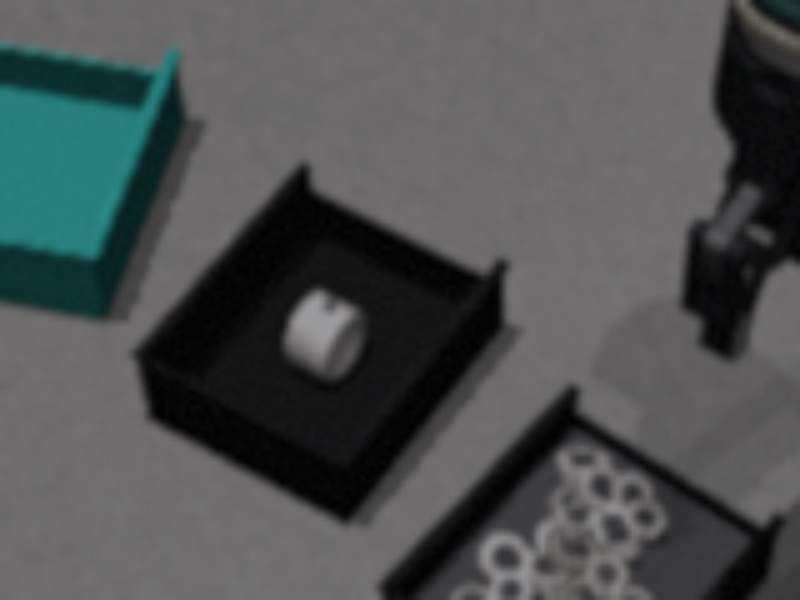

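The top view shows the coupling resting in the black bin at (401,247). The bins, carton, screwdriver and bench ring are where they were, and the gripper is clear in the air.

```bash
python3 -c "
from workcell import bot
print(bot.finish_job())"
```

```text
the job is handed in; nothing more can be done
None
```

The coupling is off the rod and lying in the empty black bin, and the job was handed in at about 36 s.

**Coupling and rod:** I took the smaller ring on the rod as the one meant, not the larger one on the bench. I gripped it, felt for the rod to find its centre, and moved it out along the rod, turning it with the bend. The bend measured about 7.7° sideways and 3.8° up.

**Forces:** While sliding, the wrist reading stayed near the coupling's own weight, about 1.5 N. The only contacts I felt with the rod were the centring touches before the bend, about 2–3 N. Moving it about 2 mm up, down and to each side past the bend met no contact.

**Placing:** I lowered it until I felt the bin floor at tool height z = 0.0172 m, against an expected 0.017. I then opened the fingers slowly and backed straight up.

**Last checks:** The final pictures show it lying still in the bin. The other things look where they were, and the gripper is clear in the air.

**Disagreements:**
- The two cameras differed by 4–7 mm at the bin.
- The pictures put the rod about 4 mm higher than the stated height. I relied on touch for the final centring.
- The gripper read about 42 mm on the 44 mm coupling, but it held firmly throughout.

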